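# Restock the sprung accessory tray

### The job

Press the release key of the storage station so that its tray pops out, pull the empty blocks (nothing on their corners) off the tray and stand them on the bench, press every filled block lying on the bench fully down onto a bay of its own in the tray until it snaps flat onto the tray floor, and then push the tray back in until it latches shut. Leave the two screw jars where they are.

Things in the scene. Friction and masses are not known exactly. Their poses are not given: they have to be found in the camera images.
- station: grey low cabinet, fixed to the bench, 200 mm deep (its x), 290 mm wide (its y), 90 mm high; origin at the centre of its underside, its x axis points into the cabinet from the open front, so the front faces its own -x. One shallow white tray slides out of the front; the opening is clear up to 80 mm above the bench.
- tray (a joint): how far the tray has slid out along the station's -x, m: 0 latched shut (rests within 2 mm of 0), 0.13 fully out. A spring (about 6 N shut, 2 N fully out) always drives it out; pushed in past 0 (to the stop at -0.004) it is caught by the latch and stays at 0 when let go; not caught, it comes out again.
- tray_front (a point): centre of the outer face of the tray's front panel, where to push it; moves with the tray. Panel 288 mm wide (station y), 12 mm thick (the face lies 70 mm in front of the bay centres), from 5 mm to 51 mm above the bench; this point is 32 mm above the bench. Push it along the station's +x.
- release_top (a point): centre of the top of the black round release key, diameter 32 mm, on the station's roof: 14 mm above the roof, 104 mm above the bench. Travels 9 mm straight down against a spring (1.6 N at first, about 5 N at the bottom); the tray is let go after about 6 to 7 mm.
- bay0 (a point): bay 0 of 4 like bays side by side, 62 mm apart along y; any block fits any bay. The point on the tray floor, 16 mm above the bench, midway between the bay's two studs; moves with the tray. x axis along the line of the studs (station's x), z up. Studs upright, 16 mm thick, 15 mm tall, domed, at 28 mm to either side along x, each with a small sprung catch on its outer side.
- bay1 (a point): bay 1 of 4 like bays side by side, 62 mm apart along y; any block fits any bay. The point on the tray floor, 16 mm above the bench, midway between the bay's two studs; moves with the tray. x axis along the line of the studs (station's x), z up. With the tray fully out this point is 72 mm in front of the station.
- bay2 (a point): bay 2 of 4 like bays side by side, 62 mm apart along y; any block fits any bay. The point on the tray floor, 16 mm above the bench, midway between the bay's two studs; moves with the tray. x axis along the line of the studs (station's x), z up. The tray's side walls reach 29 mm, its rear wall 36 mm above the bench.
- bay3 (a point): bay 3 of 4 like bays side by side, 62 mm apart along y; any block fits any bay. The point on the tray floor, 16 mm above the bench, midway between the bay's two studs; moves with the tray. x axis along the line of the studs (station's x), z up. Studs as in bay 0.
- block0_mid (a point): centre, 28 mm above the underside, of a white accessory block, about 160 g; z up; None if absent. Base 100 (x) by 56 (y) by 22 mm high; on top a grip bar 44 (x) by 22 (y) mm, from 22 to 56 mm above the underside: grip it across the 22 mm. Drums or wheels 19 mm thick at the four corners, to 44 mm high, 28 mm or more from the middle along x.
- block1_mid (a point): centre, 28 mm above the underside, of a white accessory block, about 160 g; z up; None if absent. Size as block 0. Underside: two square sockets 18 mm wide, 16 mm deep, at 28 mm to either side along x, mouths down. Either way round fits on a bay.
- block2_mid (a point): centre, 28 mm above the underside, of a white accessory block, about 160 g; z up; None if absent. Size as block 0. Just set on the studs it rests about 11 mm too high on the sprung catches; about 12 to 20 N from above snaps it down.
- block3_mid (a point): centre, 28 mm above the underside, of a white accessory block, about 160 g; z up; None if absent. Size as block 0. Snapped home, its underside is on the tray floor and this point 28 mm above the bay point.
- empty0_mid (a point): centre, 28 mm above the underside, of an empty white block snapped onto bay 0 at the start, about 120 g: same base, sockets and grip bar as block 0 but nothing on the corners; None if absent. A straight upward pull of about 12 N on the grip bar frees it. It is to stand upright on the bench itself, clear of the tray, for instance where a filled block lay.
- empty1_mid (a point): centre, 28 mm above the underside, of an empty white block snapped onto bay 1 at the start, about 120 g: same base, sockets and grip bar as block 0 but nothing on the corners; None if absent. A straight upward pull of about 12 N on the grip bar frees it. It is to stand upright on the bench itself, clear of the tray, for instance where a filled block lay.
- empty2_mid (a point): centre, 28 mm above the underside, of an empty white block snapped onto bay 2 at the start, about 120 g: same base, sockets and grip bar as block 0 but nothing on the corners; None if absent. A straight upward pull of about 12 N on the grip bar frees it. It is to stand upright on the bench itself, clear of the tray, for instance where a filled block lay.
- empty3_mid (a point): centre, 28 mm above the underside, of an empty white block snapped onto bay 3 at the start, about 120 g: same base, sockets and grip bar as block 0 but nothing on the corners; None if absent. A straight upward pull of about 12 N on the grip bar frees it. It is to stand upright on the bench itself, clear of the tray, for instance where a filled block lay.
- jar_a: clear screw jar with black cap, 44 mm wide, 62 mm tall; not to be disturbed; origin under its centre
- jar_b: clear screw jar with black cap, 44 mm wide, 62 mm tall; not to be disturbed; origin under its centre
Things that resemble listed ones, but are neither listed nor needed, are in the scene too. Leave any purple look-alike of the part that bears block1_mid alone.

How it is judged:
By the outcome, as a careful person would: the job done as asked, in the order asked, and still so for the second after the job is handed in, with the robot touching nothing.
Of empty0, empty1, empty2, empty3 only 1 to 2 are there at a start; the rules pass over those that are not, and their reading is None.
Of block0, block1, block2, block3 only 3 to 4 are there at a start; the rules pass over those that are not, and their reading is None.
At some moment in a run one of block0, block1, block2, block3 may be knocked a few centimetres aside while the robot is not near it.
Once in a run the grip may slacken for a moment while it holds something.
It also fails if it takes over 210 s, if anything falls off the work surface, if the arm or the gripper's body presses on something with over 40 N, if the wrist force passes 120 N, or if a joint passes its speed limit or range.

### The arm

A 6-joint arm with a two-finger parallel gripper is mounted at the origin on the work surface. World frame = base frame: x ahead of the robot, y to its left, z up, the work surface at z = 0. Lengths are in mm, angles in degrees, forces in N, time in s.
With the tool pointing down it reaches from about 250 to 800 mm from the base axis. Payload 3.9 kg.
Tool frame: the origin (TCP) lies on the centre line of the jaws, within the pads' length; the fingertips stand 17 mm ahead of it and the grasp point (between the pads) lies 2 mm behind it; z points along the fingers, y is the direction in which the jaws open and shut (so a half turn about z gives the same grasp; the last joint's range is limited). The gripper opens to 85 mm and grips with 20 to 120 N. Pads are 22 mm wide; open, the fingers measure 114 mm over their backs; the gripper's body (76 mm by 85 mm) begins 54 mm behind the grasp point. The pads swing forward as they close: fully open they stand 13 mm farther back than shut.
Start: joints at [75.115, 14.897, -7.913, 67.191, 0, 90], TCP at [134.862, 507.373, 248.304] pointing down, gripper open.
Joint ranges: [-159.42, 159.42], [-47.68, 98.78], [-73.54, 78.23], [-108.79, 121.32], [-90, 84.71], [-180, 180]. Speed limits (degrees/s): [147.25, 147.25, 180, 180, 180, 180].

### API

Orientations are given as [roll, pitch, yaw] about the fixed x, y, z axes, in that order (R = Rz(yaw) Ry(pitch) Rx(roll)).
In Python, from station import ctrl, imaging, workorder, recognise, regions_of, tip_of gives the robot as it stands.
- The arm moves only by the tool step_arm, never from a script. Its argument "plan" is a list of rows, each a list of 3 entries, a list of its own where there are three numbers: the shift along the tool's x, y, z each as a share of 250 mm, from -1 to 1, then the turn, a rotation vector about the tool's x, y, z each as a share of 45 degrees, from -1 to 1, then the closure in counts, from 0 (fully open) to 255 (shut). In form: [[[dx, dy, dz], [ax, ay, az], fingers], ...]. A call has 1 to 10 rows; each row is the pose to reach, as a shift and turn from the pose commanded when the call began, along the tool's axes at that moment; what a row does not reach only later rows make up. A row lasts 1/8 s, in which the tool goes at most 62.5 mm and 10.7 degrees, less where a joint would pass 70% of its speed; a pose out of reach is approached as far as the arm can. A call with a number of a shift or a turn outside -1 to 1 is refused whole. A call with a gripper value outside its range is refused whole. The fingers move at their own pace and stop on an object; "newtons" is the grip in N (left out, the last holds). Time passes only in rows, so rows that repeat a pose let the fingers close. It gives the time, the measured TCP pose, the force and the opening at its end, in the units of the state.
- ctrl.get_state(): the state, without advancing time (a new reading comes with each control period).
- imaging.snapshot(name): name is "scene" or "top"; returns the picture (400x640x3 uint8, red, green, blue); there is no depth.
- imaging.calibration(name): a dict with "vertical_fov" (degrees; the focal length in pixels is half the picture's height over the tangent of half this angle, whatever the lens; pixels are square), "cx", "cy" (the principal point, pixels), "k1" (the pictures are not rectified: a ray, as slopes to the right and down, at radius r is drawn at 1 + k1 r^2 times it, then the intrinsics apply), "rvec" (rotation vector, rad) and "tvec" (3), from world to camera coordinates, as OpenCV has them. Camera axes: x right, y down, z forward; pixel columns grow to the right and rows downward; lengths in mm; the calibration is good to about 2 mm. A picture is of the moment at which its call begins. calibration takes no time and is no camera call.
- workorder.sign_off(): hands the job in, once; it reports no verdict.
Trained networks look in the newest picture that a camera, given by its name, has taken for a name from the list of things; names that differ only in an ending like _2 or _b are one class to them, and where a whole thing is asked for, a point or a joint stands for the part that bears it (a point fixed in the world has none). Each returns a list of dicts, best first, with "confidence" (0 to 1); they miss things now and then, are a little off and sometimes report something else, mostly with a low value. They report only what shows in the picture. A call takes as long as a camera call. They do not tell look-alikes from the thing itself.
- recognise(label, camera): "point" ([column, row] as shares, 0 to 1, of the picture: columns of its width, rows of its height, amid what is visible of it).
- regions_of(label, camera): "mask" (400x640 bool, what is visible of it) and "point" ([column, row] as shares, 0 to 1, of the picture: columns of its width, rows of its height, amid what is visible of it).
- tip_of(label, camera): "point" ([column, row] as shares, 0 to 1, of the picture: columns of its width, rows of its height: a listed point, or the origin of a listed thing).
The state is a dict: "clock": time; "q": joint angles; "qvel": joint speeds; "effort": joint torques, N m; "position": TCP position; "eef_rot": TCP orientation; "contact_force": force on the tool from outside, world axes, zero at the start; "wrist_torque": the same for the moment, N m; "gripper_width": finger opening in mm.
Only numpy, scipy, OpenCV 4.12 (cv2) and the standard library are available. Lean on these libraries where they do the work, as an engineer would, in place of code of your own. Each camera call takes 0.05 s, during which the arm holds its last target.

## Working session

There is one attempt and no reset: what is moved stays moved. The work goes in short steps, Python scripts to look and compute and a tool call to move; the robot and the scene stay as the last step left them, time stands still between calls to the robot, and variables do not carry over. Pictures are saved under pics/ and viewed, and the job is handed in when it is done.

Besides the shell and the picture viewer there is one more tool, called as name([rows], argument=value, ...), one row to a line, values as JSON. step_arm: Moves the arm, as the interface text tells. Its arguments: {"type":"object","properties":{"plan":{"type":"array"},"newtons":{"type":"number"}},"required":["plan"]}

```bash
ls; mkdir -p pics; python3 - <<'E'
from station import ctrl, imaging
import cv2
print(ctrl.get_state())
for n in("scene","top"):
    im=imaging.snapshot(n); cv2.imwrite(f"pics/{n}0.png",im[:,:,::-1]); print(imaging.calibration(n))
E
```

```text
pics
{'clock': 0.0, 'q': array([ 7.51156965e+01,  1.49353555e+01, -7.98769551e+00,  6.71920012e+01,
       -1.87629676e-03,  9.00015822e+01]), 'qvel': array([ 0.02287643, -0.05206118,  0.00825166, -0.00199177, -0.04085705,
       -0.03622292]), 'effort': array([ 2.89772815e-04, -4.05681682e+01,  2.53919828e+01,  1.86893233e-02,
        1.42906169e-04,  4.56467589e-06]), 'position': array([134.69099697, 506.72596513, 247.45557   ]), 'eef_rot': array([-1.79884948e+02,  1.87947019e-03,  1.65114118e+02]), 'contact_force': array([-0.25318959,  0.28531335, -0.14038269]), 'wrist_torque': array([-0.00684413,  0.04993886, -0.0172461 ]), 'gripper_width': 85.40638681167009}
{'vertical_fov': 46.67174690113317, 'cx': 319.64435447991445, 'cy': 201.4750551541877, 'k1': -0.12916375956468382, 'rvec': array([ 2.1771631 ,  0.87846515, -0.36093473]), 'tvec': array([-377.83216932, -182.13899776, 1665.4158399 ])}
{'vertical_fov': 52.99002005554301, 'cx': 310.3875146749583, 'cy': 197.5042865572049, 'k1': 0.022170462723418334, 'rvec': array([ 2.15338685, -2.10418097,  0.20021274]), 'tvec': array([ -10.92560193,  516.96574372, 1183.35324076])}
```

View pics/scene0.png

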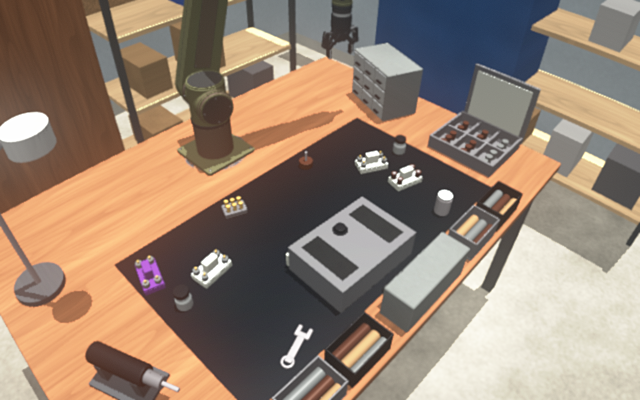

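View pics/top0.png

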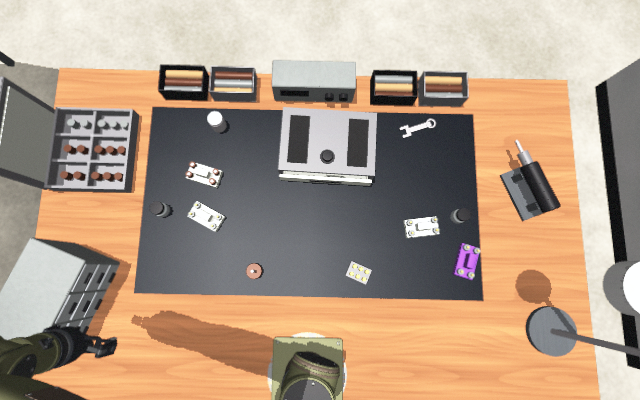

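```bash
cat > h.py <<'E'
import numpy as np, cv2
from station import ctrl, imaging, workorder, recognise, regions_of, tip_of
from scipy.optimize import least_squares
from scipy.spatial.transform import Rotation as Rn
C={n:imaging.calibration(n) for n in("scene","top")}
def proj(P,n):
    c=C[n]; f=200/np.tan(np.radians(c["vertical_fov"]/2))
    K=np.array([[f,0,c["cx"]],[0,f,c["cy"]],[0,0,1]])
    p,_=cv2.projectPoints(np.float64(P).reshape(-1,1,3),c["rvec"],c["tvec"],K,np.array([c["k1"],0,0,0,0.]))
    return p.reshape(-1,2)
def unproj(uv,z,n):
    c=C[n]; uv=np.atleast_2d(uv).astype(float); out=[]
    f=200/np.tan(np.radians(c["vertical_fov"]/2))
    K=np.array([[f,0,c["cx"]],[0,f,c["cy"]],[0,0,1]])
    u=cv2.undistortPointsIter(uv.reshape(-1,1,2),K,np.array([c["k1"],0,0,0,0.]),None,None,(3,50,1e-9)).reshape(-1,2)
    R=cv2.Rodrigues(c["rvec"])[0]; o=-R.T@c["tvec"]
    d=np.c_[u,np.ones(len(u))]@R
    return o+d*((z-o[2])/d[:,2])[:,None]
S=np.array([640,400])
def tri(uvt,uvs):
    return least_squares(lambda P:np.r_[proj(P,"top")[0]-uvt,proj(P,"scene")[0]-uvs],unproj(uvt,30,"top")[0]).x
def crop(name,box,out,k=4,im=None):
    im=imaging.snapshot(name) if im is None else im
    a,b,c,d=box
    cv2.imwrite(out,cv2.resize(im[b:d,a:c,::-1],None,fx=k,fy=k,interpolation=cv2.INTER_CUBIC))
    return im
def go(target, yaw=None, st=None):
    """shift/turn shares from current pose (tool down assumed target)"""
    st=st or ctrl.get_state()
    R=Rn.from_euler('xyz',st["eef_rot"],degrees=True)
    d=R.inv().apply(np.array(target)-st["position"])/250
    if yaw is None: yaw=st["eef_rot"][2]
    T=Rn.from_euler('xyz',[180,0,yaw],degrees=True)
    r=(R.inv()*T).as_rotvec(degrees=True)/45
    return d.round(4), r.round(4)
E
python3 - <<'E'
from h import *
for n in("top","scene"):
    im=imaging.snapshot(n)
    for l in ["release_top","block0_mid","empty0_mid","bay0","tray_front","station","jar_a"]:
        r=tip_of(l,n)
        z={"release_top":104,"block0_mid":28,"empty0_mid":44,"bay0":16,"tray_front":32}.get(l,0)
        for a in r: 
            uv=np.array(a["point"])*S; print(n,l,round(a["confidence"],2),uv.round(1),unproj(uv,z,n)[0].round(1))
E
```

```text
top release_top 0.67 [326.5 155.1] [636.3 -44.  104. ]
top block0_mid 0.83 [204.2 171.6] [595.3 336.1  28. ]
top empty0_mid 0.16 [419.2 225.4] [ 439.4 -331.3   44. ]
top bay0 0.91 [299.4 157.8] [651.2  39.   16. ]
top bay0 0.72 [354.6 164.1] [ 634.6 -138.    16. ]
top bay0 0.61 [313.7 158.5] [650.1  -6.9  16. ]
top tray_front 0.78 [326.5 180.2] [576.1 -48.3  32. ]
top station 0.78 [325.  148.5] [689.1 -43.1   0. ]
top jar_a 0.66 [453.4 217.3] [ 472.9 -452.     0. ]
top jar_a 0.51 [162.7 204.8] [491.2 466.5   0. ]
top jar_a 0.18 [295.  158.9] [651.8  53.6   0. ]
scene release_top 0.57 [340.2 225.4] [634.8 -41.  104. ]
scene release_top 0.36 [187.2 305.2] [ 553.8 -484.1  104. ]
scene block0_mid 0.58 [405.  172.7] [580.3 353.2  28. ]
scene empty0_mid 0.48 [353.1 261. ] [711.8 -71.   44. ]
scene station 0.9 [351.3 262.2] [689.3 -47.9   0. ]
scene jar_a 0.9 [185.7 307. ] [ 482.7 -462.3   -0. ]
scene jar_a 0.68 [398.6 153.8] [482.7 456.2   0. ]
```

```bash
python3 - <<'E'
from h import *
im=imaging.snapshot("top")
crop("top",(140,90,340,240),"pics/c1.png",4,im); crop("top",(340,90,490,300),"pics/c2.png",3,im)
E
```

```text
(no output)
```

View pics/c1.png

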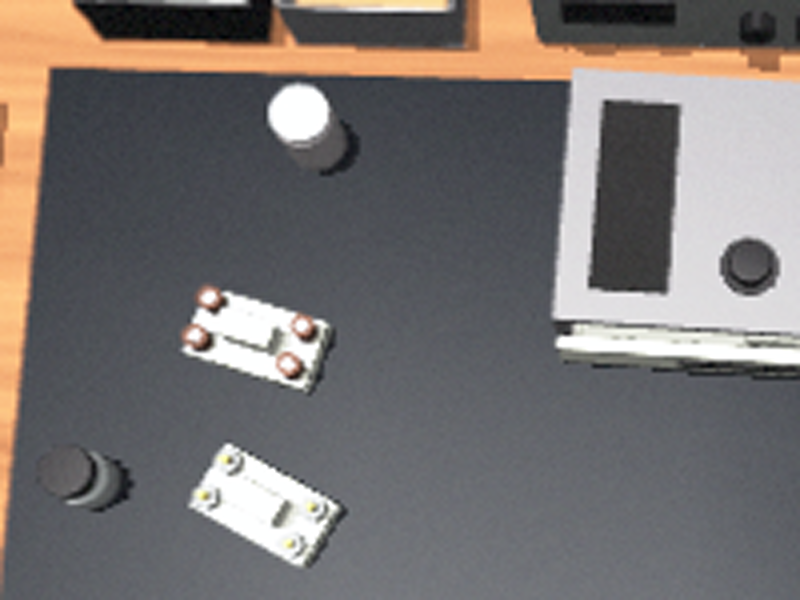

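View pics/c2.png

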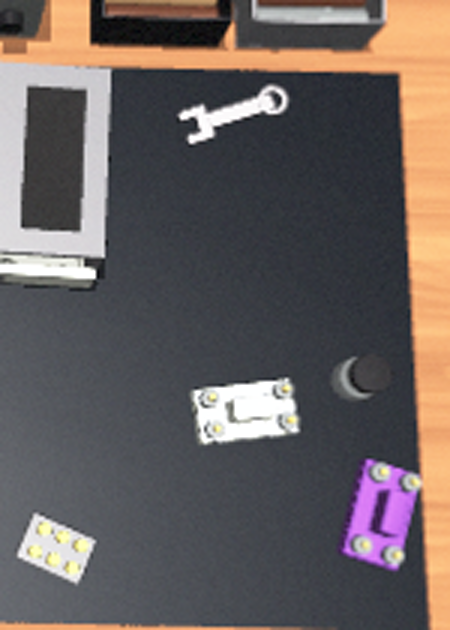

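```bash
python3 - <<'E'
from h import *
uv=np.array([[278.3,170],[283,107],[377,113.3],[374.7,175.7]])
P=unproj(uv,90,"top")[:,:2]; print(P.round(1))
loc=np.array([[-100,145],[100,145],[100,-145],[-100,-145]])
def f(p):
    c,s=np.cos(p[2]),np.sin(p[2]); L=loc@np.array([[c,s],[-s,c]])+p[:2]
    Q=np.c_[L,np.full(4,90)]
    return (proj(Q,"top")-uv).ravel()
r=least_squares(f,[690,-45,0]); print(r.x, np.degrees(r.x[2]), r.fun.round(2))
p=r.x
from numpy import cos,sin
im=imaging.snapshot("scene")
c,s=cos(p[2]),sin(p[2]);L=loc@np.array([[c,s],[-s,c]])+p[:2]
for q in proj(np.c_[L,np.full(4,90)],"scene"): cv2.circle(im,tuple(np.int32(q.round())),2,(255,0,0),-1)
crop("scene",(260,170,440,320),"pics/c3.png",4,im)
uv=np.array([327.2,155.8]); print("key top", unproj(uv,104,"top"))
E
```

```text
[[ 590.6   99.1]
 [ 790.5   91.9]
 [ 777.3 -197.8]
 [ 580.1 -189.6]]
[ 6.84673810e+02 -4.90976667e+01 -4.01212552e-02] -2.298778591397306 [-0.24 -0.    0.03  0.04  0.07 -0.44  0.14  0.37]
key top [[634.13083743 -46.01004316 104.        ]]
```

View pics/c3.png

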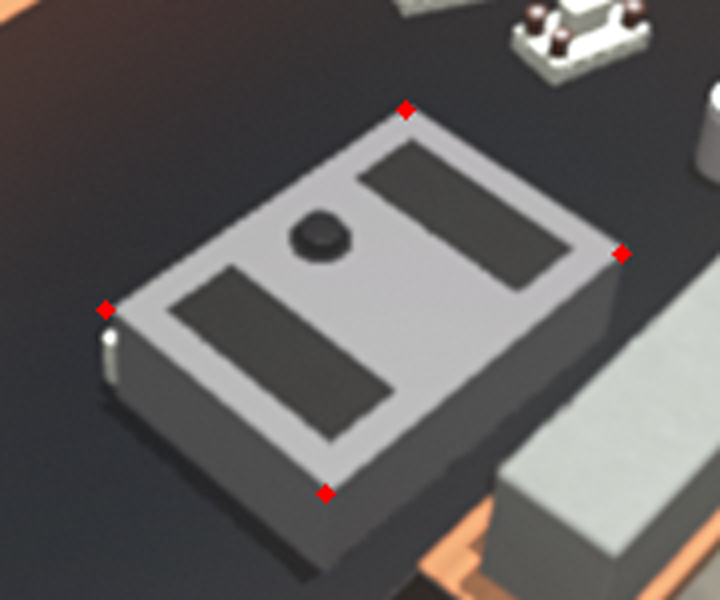

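```bash
cat >> h.py <<'E'
def chain(P1,yaw1,n,st=None):
    """n calls in a row, straight to P1,yaw1"""
    st=st or ctrl.get_state(); P0=st["position"]; y0=st["eef_rot"][2]
    dy=(yaw1-y0+180)%360-180
    for i in range(n):
        Ra=Rn.from_euler('xyz',[180,0,y0+dy*i/n],degrees=True)
        d=Ra.inv().apply((np.array(P1)-P0)/n)/250
        print("call",i+1,d.round(3),"az",round(-dy/n/45,3),"rows>=",int(np.ceil(max(np.linalg.norm(d)*250/62.5,abs(dy/n)/10.7))))
E
python3 - <<'E'
from h import *
chain([634.3,-46.5,160],-2.3,4)
E
```

```text
call 1 [-0.625 -0.407  0.088] az 0.93 rows>= 4
call 2 [-0.737  0.114  0.088] az 0.93 rows>= 4
call 3 [-0.473  0.577  0.088] az 0.93 rows>= 4
call 4 [0.032 0.745 0.088] az 0.93 rows>= 4
```

step_arm([
  [[-0.625,-0.407,0.0],[0,0,0.93],255],
  [[-0.625,-0.407,0.0],[0,0,0.93],255],
  [[-0.625,-0.407,0.0],[0,0,0.93],255],
  [[-0.625,-0.407,0.0],[0,0,0.93],255],
  [[-0.625,-0.407,0.0],[0,0,0.93],255],
  [[-0.625,-0.407,0.0],[0,0,0.93],255],
], newtons=40)

```text
clock: 1.75
position: [259.5, 369.3, 248.3]
eef_rot: [180.0, -0.0, 123.4]
contact_force: [-1.0, 0.2, -0.6]
gripper_width: -0.0
```

step_arm([
  [[-0.737,0.114,0.0],[0,0,0.93],255],
  [[-0.737,0.114,0.0],[0,0,0.93],255],
  [[-0.737,0.114,0.0],[0,0,0.93],255],
  [[-0.737,0.114,0.0],[0,0,0.93],255],
  [[-0.737,0.114,0.0],[0,0,0.93],255],
  [[-0.737,0.114,0.0],[0,0,0.93],255],
])

```text
clock: 2.5
position: [384.1, 231.3, 248.2]
eef_rot: [-180.0, 0.0, 81.7]
contact_force: [0.6, -0.4, 0.1]
gripper_width: 0.1
```

step_arm([
  [[-0.473,0.577,0.0],[0,0,0.93],255],
  [[-0.473,0.577,0.0],[0,0,0.93],255],
  [[-0.473,0.577,0.0],[0,0,0.93],255],
  [[-0.473,0.577,0.0],[0,0,0.93],255],
  [[-0.473,0.577,0.0],[0,0,0.93],255],
  [[-0.473,0.577,0.0],[0,0,0.93],255],
])

```text
clock: 3.25
position: [509.0, 93.2, 248.3]
eef_rot: [-180.0, 0.0, 39.9]
contact_force: [-0.1, 1.1, 0.5]
gripper_width: 0.1
```

step_arm([
  [[0.032,0.745,0.15],[0,0,0.93],255],
  [[0.032,0.745,0.15],[0,0,0.93],255],
  [[0.032,0.745,0.15],[0,0,0.93],255],
  [[0.032,0.745,0.15],[0,0,0.93],255],
  [[0.032,0.745,0.15],[0,0,0.93],255],
  [[0.032,0.745,0.15],[0,0,0.93],255],
  [[0.032,0.745,0.15],[0,0,0.93],255],
])

```text
clock: 4.12
position: [634.1, -45.3, 211.5]
eef_rot: [-180.0, -0.0, -2.1]
contact_force: [1.0, -0.4, 0.3]
gripper_width: 0.0
```

```bash
python3 - <<'E'
from h import *
s=ctrl.get_state(); print({k:s[k] for k in("clock","position","eef_rot","q","contact_force","gripper_width")})
print(go([634.3,-46.5,122],-2.3,s))
E
```

```text
{'clock': 4.125, 'position': array([634.05433463, -45.31703921, 211.49934785]), 'eef_rot': array([-1.79999200e+02, -3.86469532e-02, -2.08348442e+00]), 'q': array([-4.08911147e+00,  2.67247361e+01,  4.62760377e+00,  6.78642724e+01,
        2.15245855e-03,  1.77994373e+02]), 'contact_force': array([ 0.98945191, -0.44580876,  0.32484487]), 'gripper_width': 0.04564920215867567}
(array([0.0009, 0.0047, 0.358 ]), array([-0.    , -0.0009,  0.0048]))
```

step_arm([
  [[0,0.004,0.2],[0,0,0],255],
  [[0,0.004,0.33],[0,0,0],255],
  [[0,0.004,0.36],[0,0,0],255],
  [[0,0.004,0.384],[0,0,0],255],
  [[0,0.004,0.384],[0,0,0],255],
])

```text
clock: 4.75
position: [634.7, -47.2, 116.0]
eef_rot: [-180.0, -0.1, -2.3]
contact_force: [-2.4, 0.9, 2.5]
gripper_width: -0.1
```

```bash
python3 - <<'E'
from h import *
crop("top",(240,90,440,240),"pics/d1.png",4)
E
```

```text
(no output)
```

View pics/d1.png

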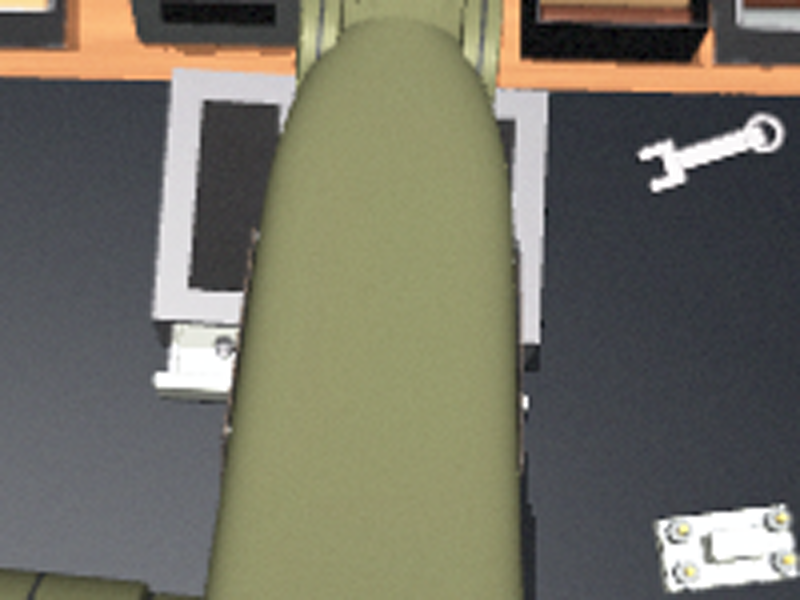

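step_arm([
  [[0,0,-0.2],[0,0,0],255],
  [[0,0,-0.5],[0,0,0],100],
  [[0,-0.5,-0.6],[0,0,-0.9],0],
  [[0,-0.9,-0.6],[0,0,-0.9],0],
  [[0,-1,-0.6],[0,0,-0.9],0],
  [[0,-1,-0.6],[0,0,-0.9],0],
  [[0,-1,-0.6],[0,0,-0.9],0],
  [[0,-1,-0.6],[0,0,-0.9],0],
])

```text
clock: 5.8
position: [644.9, 202.7, 265.4]
eef_rot: [179.9, -0.1, 38.2]
contact_force: [0.4, 0.4, 0.6]
gripper_width: 85.2
```

```bash
python3 - <<'E'
from h import *
im=crop("top",(140,100,340,250),"pics/e1.png",4)
crop("top",(260,100,460,250),"pics/e2.png",4,im)
for l in ["empty0_mid","bay0","tray_front","block0_mid"]:
    for n in ("top",):
      for a in tip_of(l,n):
        z={"release_top":104,"block0_mid":28,"empty0_mid":44,"bay0":16,"tray_front":32}.get(l,0)
        uv=np.array(a["point"])*S; print(n,l,round(a["confidence"],2),uv.round(1),unproj(uv,z,n)[0].round(1))
crop("scene",(160,130,480,330),"pics/e3.png",2.5)
p=[684.7,-49.1]; th=np.radians(-2.3)
for i in range(4):
    for sgn in(1,):
        l=np.array([-172,sgn*(93-62*i)]); print(i,(p[0]+l[0]*np.cos(th)-l[1]*np.sin(th)).round(1),(p[1]+l[0]*np.sin(th)+l[1]*np.cos(th)).round(1))
E
```

```text
top bay0 0.94 [336.1 204.1] [503.8 -80.3  16. ]
top bay0 0.77 [354.1 202.5] [ 510.2 -136.7   16. ]
top bay0 0.7 [294.6 197.9] [520.3  50.5  16. ]
top bay0 0.68 [314.1 199.2] [517.7 -10.9  16. ]
top tray_front 0.91 [320.3 219.6] [451.5 -31.1  32. ]
0 516.6 50.7
1 514.1 -11.2
2 511.6 -73.2
3 509.1 -135.1
```

View pics/e1.png

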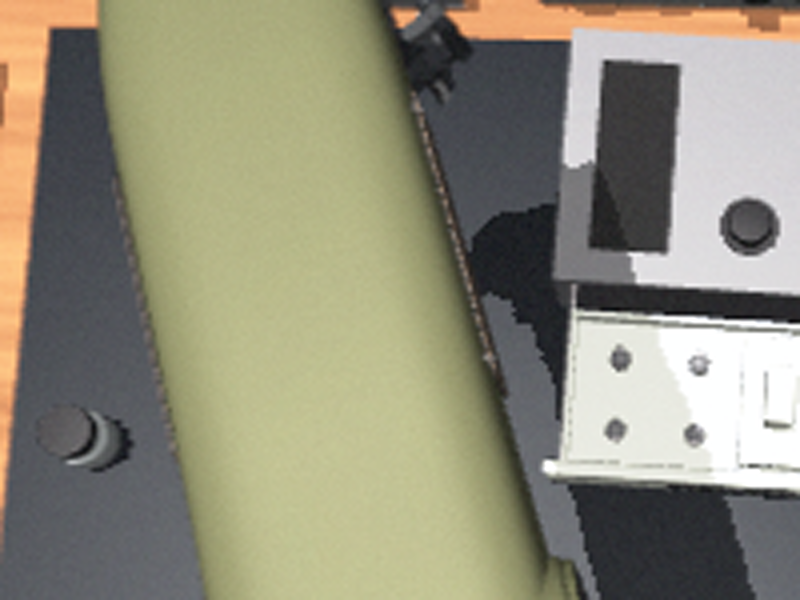

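View pics/e2.png

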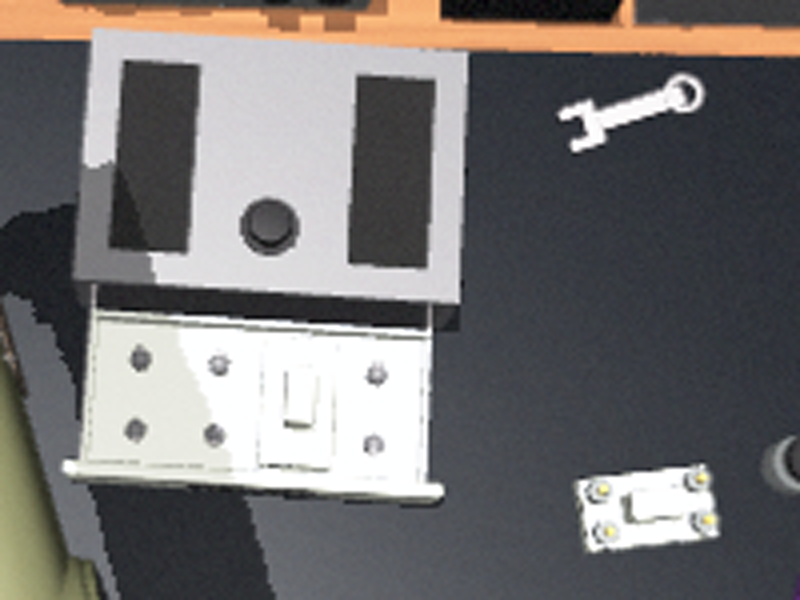

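View pics/e3.png

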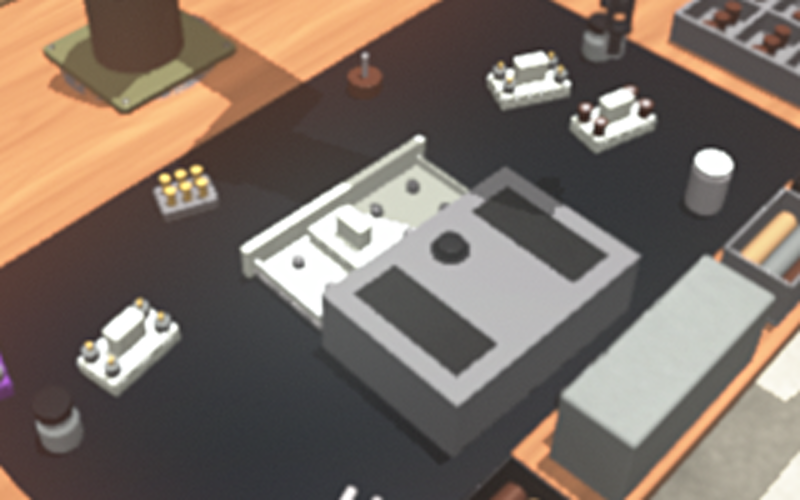

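```bash
python3 - <<'E'
from h import *
st=np.array([[140,357],[136,429],[219,364],[214,434],[376,373],[373,443]])/4+[260-.4,100-.4]
P=unproj(st,30,"top"); print(P.round(1)); 
y=np.repeat([93,31,-93],2); x=np.tile([28,-28],3)
def f(p):
    c,s=np.cos(p[2]),np.sin(p[2])
    Q=np.c_[p[0]+c*x-s*y,p[1]+s*x+c*y,np.full(6,30)]
    return (proj(Q,"top")-st).ravel()
r=least_squares(f,[512,-42,-.04]);print(r.x,np.degrees(r.x[2]),r.fun.round(2))
p=r.x
for i in range(4):
    yy=93-62*i; print(i,(p[:2]+[-np.sin(p[2])*yy,np.cos(p[2])*yy]).round(1))
print(unproj(np.array([[301,396]])/4+[259.6,99.6],72,"top"))
for l,z in(("empty0_mid",44),("block0_mid",28),("bay0",16)):
  for a in tip_of(l,"scene"):
    uv=np.array(a["point"])*S; print(l,round(a["confidence"],2),uv.round(1),unproj(uv,z,"scene")[0].round(1))
E
```

```text
[[ 546.5   50.8   30. ]
 [ 489.6   52.3   30. ]
 [ 542.4  -10.9   30. ]
 [ 487.1   -8.2   30. ]
 [ 538.2 -133.4   30. ]
 [ 483.  -131.3   30. ]]
[ 5.14061442e+02 -4.04448954e+01 -3.92756793e-02] -2.250330660747916 [-0.18  0.25 -0.43 -0.06 -0.1  -0.27  0.06 -0.07  0.33 -0.05  0.32  0.18]
0 [517.7  52.5]
1 [515.3  -9.5]
2 [512.8 -71.4]
3 [ 510.4 -133.4]
[[510.91376298 -72.40642286  72.        ]]
empty0_mid 0.33 [338.2 223.4] [588.4   6.4  44. ]
empty0_mid 0.28 [397.6 154.5] [513.4 398.9  44. ]
block0_mid 0.97 [405.  172.8] [580.7 352.6  28. ]
block0_mid 0.56 [372.2 158. ] [451.3 337.9  28. ]
bay0 0.88 [330.6 213.3] [525.7  43.6  16. ]
bay0 0.85 [301.1 231.3] [515.  -72.9  16. ]
bay0 0.83 [283.3 243.4] [ 512.4 -142.1   16. ]
bay0 0.66 [316.4 216.6] [504.6   2.9  16. ]
```

```bash
python3 - <<'E'
from h import *
chain([512.5,-72,160],177.7,4)
E
```

```text
call 1 [-0.273  0.134  0.105] az -0.775 rows>= 4
call 2 [-0.3   -0.046  0.105] az -0.775 rows>= 4
call 3 [-0.22  -0.21   0.105] az -0.775 rows>= 4
call 4 [-0.06  -0.298  0.105] az -0.775 rows>= 4
```

step_arm([
  [[-0.273,0.134,0.0],[0,0,-0.775],135],
  [[-0.273,0.134,0.0],[0,0,-0.775],135],
  [[-0.273,0.134,0.0],[0,0,-0.775],135],
  [[-0.273,0.134,0.0],[0,0,-0.775],135],
  [[-0.273,0.134,0.0],[0,0,-0.775],135],
])

```text
clock: 6.88
position: [611.4, 133.5, 264.9]
eef_rot: [180.0, -0.0, 73.0]
contact_force: [-0.4, -0.2, -0.5]
gripper_width: 40.5
```

step_arm([
  [[-0.3,-0.046,0.0],[0,0,-0.775],135],
  [[-0.3,-0.046,0.0],[0,0,-0.775],135],
  [[-0.3,-0.046,0.0],[0,0,-0.775],135],
  [[-0.3,-0.046,0.0],[0,0,-0.775],135],
  [[-0.3,-0.046,0.0],[0,0,-0.775],135],
])

```text
clock: 7.5
position: [578.6, 65.3, 264.9]
eef_rot: [180.0, 0.0, 107.9]
contact_force: [1.0, 0.0, 0.2]
gripper_width: 40.0
```

step_arm([
  [[-0.22,-0.21,0.105],[0,0,-0.775],135],
  [[-0.22,-0.21,0.105],[0,0,-0.775],135],
  [[-0.22,-0.21,0.105],[0,0,-0.775],135],
  [[-0.22,-0.21,0.105],[0,0,-0.775],135],
  [[-0.22,-0.21,0.105],[0,0,-0.775],135],
])

```text
clock: 8.12
position: [545.7, -3.1, 238.6]
eef_rot: [180.0, 0.0, 142.7]
contact_force: [-0.8, 0.6, -0.2]
gripper_width: 39.7
```

step_arm([
  [[-0.06,-0.298,0.255],[0,0,-0.775],135],
  [[-0.06,-0.298,0.255],[0,0,-0.775],135],
  [[-0.06,-0.298,0.255],[0,0,-0.775],135],
  [[-0.06,-0.298,0.255],[0,0,-0.775],135],
  [[-0.06,-0.298,0.255],[0,0,-0.775],135],
])

```text
clock: 8.75
position: [512.7, -71.6, 174.8]
eef_rot: [180.0, 0.0, 177.6]
contact_force: [-0.1, 0.7, 0.0]
gripper_width: 40.1
```

```bash
python3 - <<'E'
from h import *
s=ctrl.get_state(); print({k:s[k] for k in("clock","position","eef_rot","q","contact_force","gripper_width")})
print(go([512.5,-72,60],177.7,s))
E
```

```text
{'clock': 8.75, 'position': array([512.67170133, -71.5515481 , 174.79328414]), 'eef_rot': array([1.79998915e+02, 1.06270954e-03, 1.77610743e+02]), 'q': array([-7.94591499e+00,  1.66468762e+01, -1.68679868e+01,  5.64841843e+01,
        1.18297657e-03, -5.55665822e+00]), 'contact_force': array([-0.06763331,  0.65682574,  0.04537662]), 'gripper_width': 40.14161314552088}
(array([ 0.0006, -0.0018,  0.4592]), array([ 0.   ,  0.   , -0.002]))
```

step_arm([
  [[0,0,0.2],[0,0,0],135],
  [[0,0,0.34],[0,0,0],135],
  [[0,0,0.42],[0,0,0],135],
  [[0,0,0.46],[0,0,0],135],
  [[0,0,0.46],[0,0,0],255],
  [[0,0,0.46],[0,0,0],255],
  [[0,0,0.46],[0,0,0],255],
  [[0,0,0.46],[0,0,0],255],
], newtons=70)

```text
clock: 9.75
position: [513.0, -71.6, 60.3]
eef_rot: [-180.0, 0.1, 177.7]
contact_force: [0.1, 0.1, -1.9]
gripper_width: 21.1
```

```bash
python3 - <<'E'
from h import *
s=ctrl.get_state(); print({k:s[k] for k in("clock","position","eef_rot","contact_force","wrist_torque","gripper_width")})
crop("scene",(220,160,400,310),"pics/f1.png",4)
E
```

```text
{'clock': 9.75, 'position': array([512.9798004 , -71.61138045,  60.31145927]), 'eef_rot': array([-1.79997259e+02,  5.97049094e-02,  1.77709786e+02]), 'contact_force': array([ 0.14254442,  0.08448304, -1.92099187]), 'wrist_torque': array([ 0.02738389,  0.00533969, -0.00844613]), 'gripper_width': 21.11347113150369}
```

View pics/f1.png

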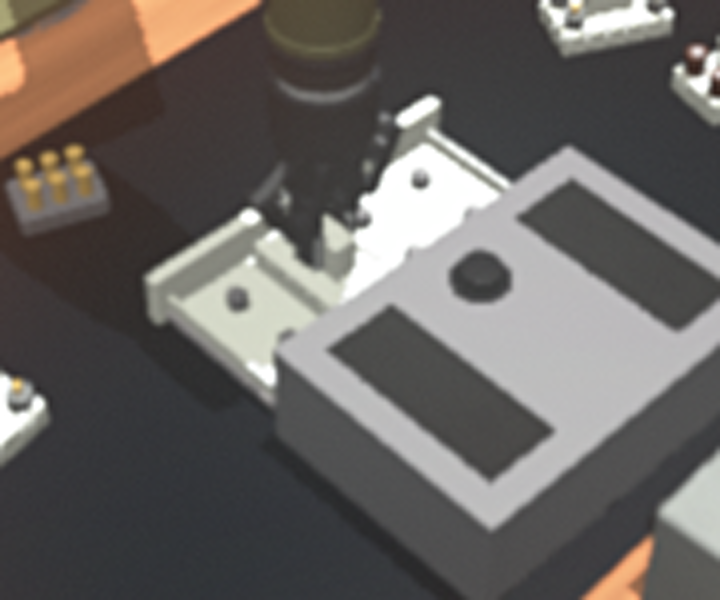

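step_arm([
  [[0,0,-0.02],[0,0,0],255],
  [[0,0,-0.05],[0,0,0],255],
  [[0,0,-0.08],[0,0,0],255],
  [[0,0,-0.12],[0,0,0],255],
  [[0,0,-0.2],[0,0,0],255],
  [[0,0,-0.4],[0,0,0],255],
  [[0,0,-0.4],[0,0,0],255],
])

```text
clock: 10.68
position: [515.9, -72.1, 164.4]
eef_rot: [-179.9, 0.5, 177.7]
contact_force: [1.4, 0.3, -1.6]
gripper_width: 20.9
```

```bash
python3 - <<'E'
from h import *
s=ctrl.get_state(); print({k:s[k] for k in("clock","position","eef_rot","contact_force","wrist_torque","gripper_width")})
crop("scene",(220,130,400,280),"pics/f2.png",4)
chain([565,-290,160],177.7,1)
E
```

```text
{'clock': 10.675, 'position': array([515.88184093, -72.06390035, 164.4077153 ]), 'eef_rot': array([-179.94498611,    0.51926824,  177.7132691 ]), 'contact_force': array([ 1.4360665 ,  0.28416958, -1.61477962]), 'wrist_torque': array([ 0.00402076, -0.05507581,  0.03986586]), 'gripper_width': 20.915440330003225}
call 1 [-0.237 -0.864  0.009] az 0.0 rows>= 4
```

View pics/f2.png

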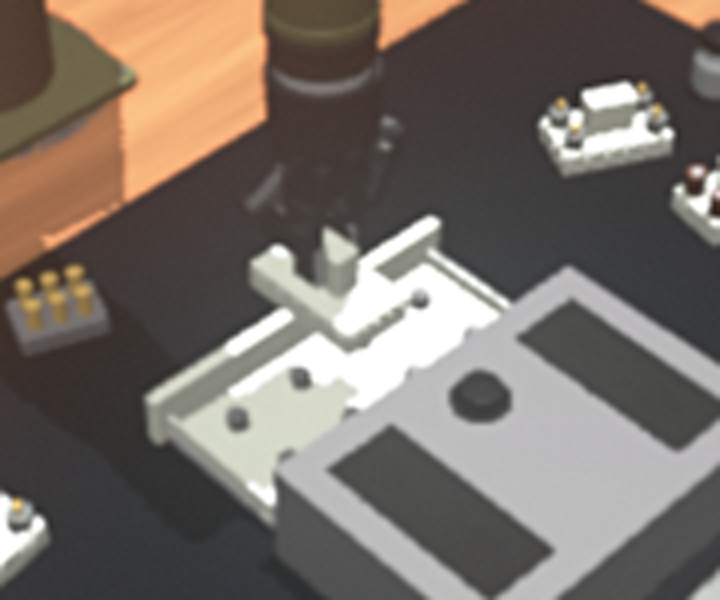

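step_arm([
  [[-0.06,-0.22,0],[0,0,0],255],
  [[-0.12,-0.44,0],[0,0,0],255],
  [[-0.18,-0.66,0],[0,0,0],255],
  [[-0.22,-0.82,0],[0,0,0],255],
  [[-0.22,-0.864,0.1],[0,0,0],255],
  [[-0.22,-0.864,0.25],[0,0,0],255],
  [[-0.22,-0.864,0.4],[0,0,0],255],
  [[-0.22,-0.864,0.4],[0,0,0],255],
])

```text
clock: 11.72
position: [555.0, -287.7, 55.5]
eef_rot: [179.8, -0.5, 177.7]
contact_force: [-1.3, 0.8, -1.4]
gripper_width: 21.0
```

```bash
python3 - <<'E'
from h import *
s=ctrl.get_state(); print({k:s[k] for k in("clock","position","eef_rot","contact_force","wrist_torque","gripper_width")})
crop("scene",(160,200,340,350),"pics/f3.png",4)
print(go([565,-290,45.5],177.7))
E
```

```text
{'clock': 11.725, 'position': array([ 555.00637001, -287.67306091,   55.53785985]), 'eef_rot': array([179.75693749,  -0.52010131, 177.70424412]), 'contact_force': array([-1.26033358,  0.79558954, -1.41297357]), 'wrist_torque': array([ 0.04244393,  0.08570821, -0.02971778]), 'gripper_width': 20.975579520993282}
(array([-0.0328, -0.0044,  0.0496]), array([ 0.0029, -0.0062,  0.0002]))
```

View pics/f3.png

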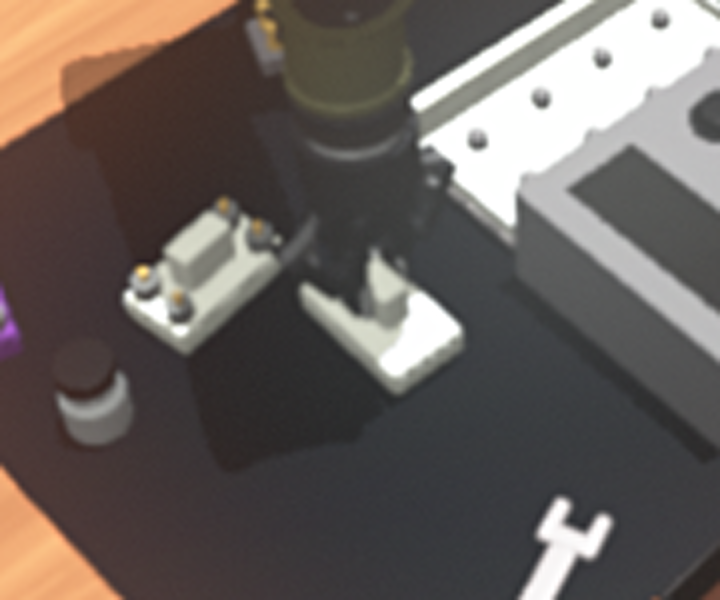

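step_arm([
  [[-0.03,0,0.025],[0,0,0],255],
  [[-0.03,0,0.042],[0,0,0],255],
  [[-0.03,0,0.042],[0,0,0],255],
  [[-0.03,0,0.042],[0,0,0],135],
  [[-0.03,0,0.042],[0,0,0],135],
  [[-0.03,0,0.042],[0,0,0],135],
  [[-0.03,0,-0.15],[0,0,0],135],
  [[-0.03,0,-0.4],[0,0,0],135],
  [[-0.03,0,-0.6],[0,0,0],135],
])

```text
clock: 12.9
position: [566.7, -290.1, 212.5]
eef_rot: [-180.0, 0.1, 177.7]
contact_force: [0.8, -0.8, -0.5]
gripper_width: 40.0
```

```bash
python3 - <<'E'
from h import *
crop("scene",(160,200,340,350),"pics/f4.png",4)
im=crop("top",(130,140,350,300),"pics/f5.png",3.5)
crop("top",(330,140,550,300),"pics/f6.png",3.5,im)
for n in("top","scene"):
  for l,z in(("empty0_mid",28),("block0_mid",28)):
   for a in tip_of(l,n):
    uv=np.array(a["point"])*S; print(n,l,round(a["confidence"],2),uv.round(1),unproj(uv,z,n)[0].round(1))
E
```

```text
top empty0_mid 0.54 [322.7 221.2] [447.3 -38.6  28. ]
top block0_mid 0.73 [199.8 173.2] [589.8 349.6  28. ]
scene block0_mid 0.93 [407.8 172.6] [586.9 360.3  28. ]
```

View pics/f4.png

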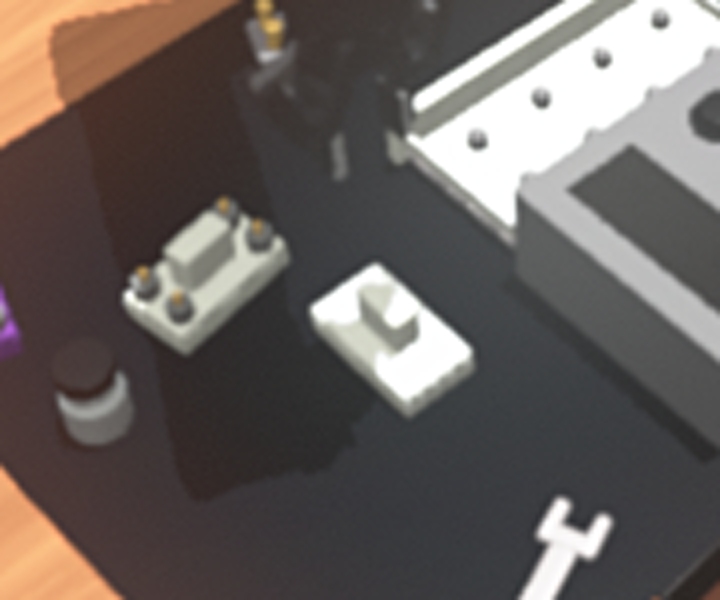

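View pics/f5.png

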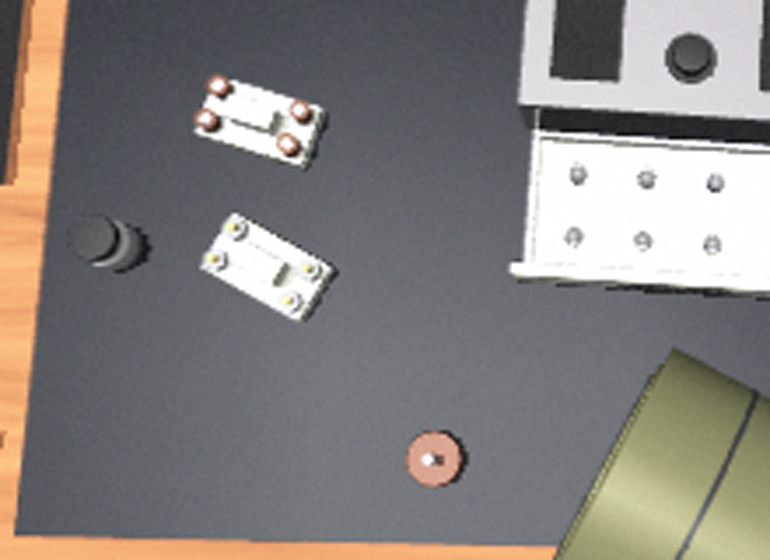

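View pics/f6.png

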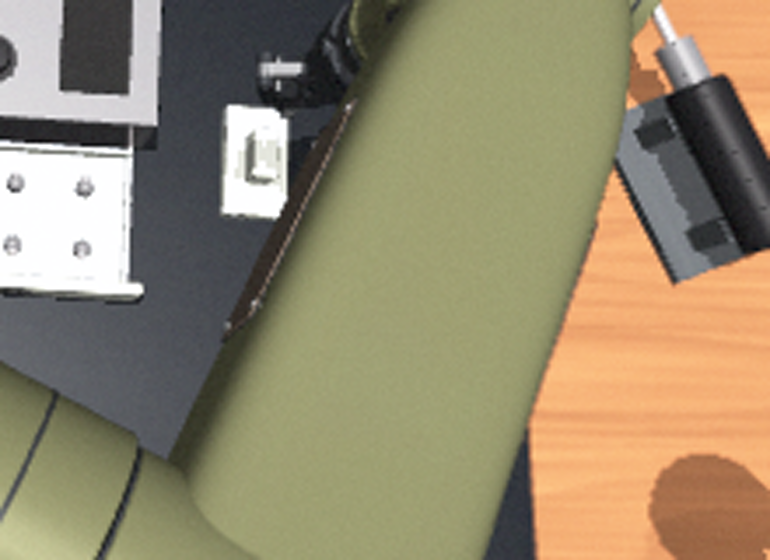

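```bash
python3 - <<'E'
import cv2
im=cv2.imread("pics/top0.png")
for k,(u,v) in {"R":(421,227),"LU":(204,174),"LL":(206,215)}.items():
    cv2.imwrite(f"pics/g{k}.png",cv2.resize(im[v-22:v+22,u-30:u+30],None,fx=12,fy=12,interpolation=cv2.INTER_CUBIC))
E
```

```text
(no output)
```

View pics/gR.png

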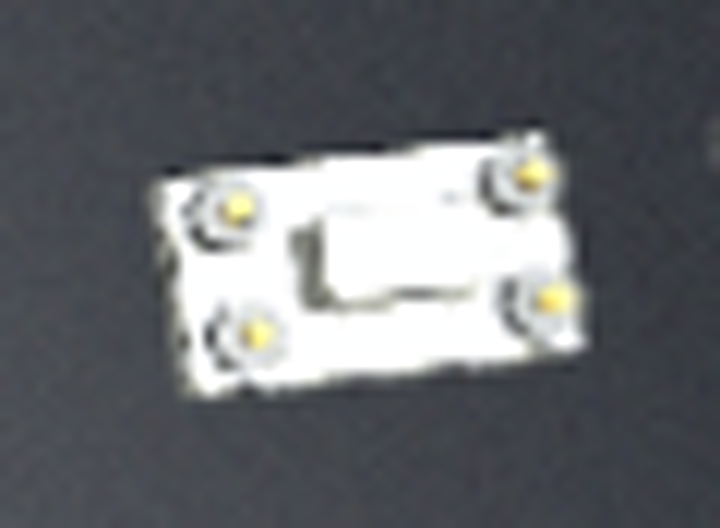

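View pics/gLU.png

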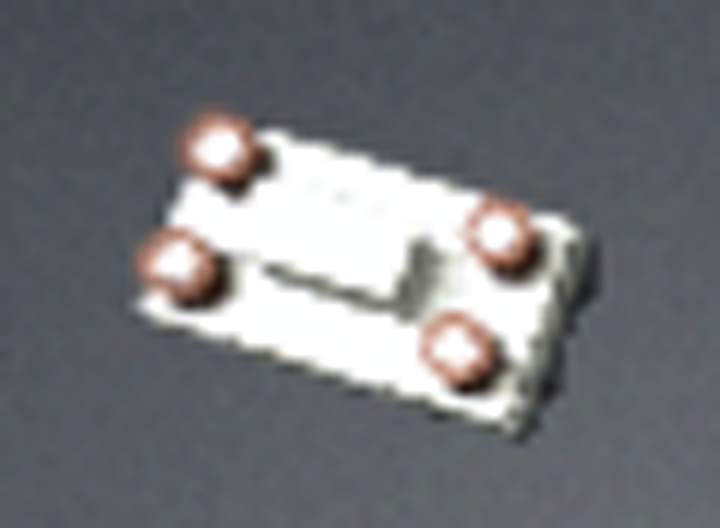

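View pics/gLL.png

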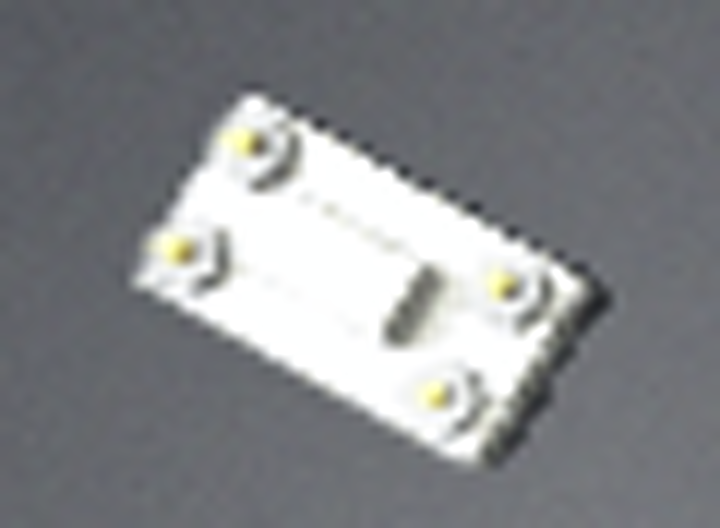

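```bash
cat >> h.py <<'E'
from scipy.optimize import minimize
def box(x0,x1,y0,y1,z0,z1): return np.array([[x,y,z] for x in(x0,x1) for y in(y0,y1) for z in(z0,z1)],float)
a=np.linspace(0,2*np.pi,16,endpoint=False)
def parts(drum):
    L=[box(-50,50,-28,28,0,22),box(-22,22,-11,11,22,56)]
    if drum:
        for sx in(1,-1):
            for sy in(1,-1):
                L.append(np.array([[sx*39+8*np.cos(t),sy*18+8*np.sin(t),z] for t in a for z in(22,44)]))
    return L
def fitblock(im,uv0,yaw0,n="top",drum=True,z0=0,k=6,half=(36,30),th=120):
    u,v=int(uv0[0]),int(uv0[1]); hx,hy=half
    g=im[v-hy:v+hy,u-hx:u+hx].max(2)
    G=cv2.resize(g,None,fx=k,fy=k,interpolation=cv2.INTER_CUBIC)
    M=(G>th).astype(np.uint8)
    nl,lab,stt,cen=cv2.connectedComponentsWithStats(M)
    j=1+np.argmax(stt[1:,4]); M=(lab==j).astype(np.uint8)
    M=cv2.morphologyEx(M,cv2.MORPH_CLOSE,np.ones((3*k,3*k),np.uint8))
    P0=unproj(uv0,z0+28,n)[0]
    pl=parts(drum)
    def ren(p):
        c,s=np.cos(np.radians(p[2])),np.sin(np.radians(p[2]))
        R=np.zeros_like(M)
        for q in pl:
            Q=np.c_[p[0]+c*q[:,0]-s*q[:,1],p[1]+s*q[:,0]+c*q[:,1],q[:,2]+z0]
            uvp=((proj(Q,n)-[u-hx,v-hy]+.5)*k-.5)
            cv2.fillConvexPoly(R,cv2.convexHull(np.round(uvp*16).astype(np.int32)),1,shift=4)
        return R
    cost=lambda p:float((ren(p)!=M).sum())/k/k
    best=None
    for dy in(-12,0,12):
        x0=[P0[0],P0[1],yaw0+dy]
        r=minimize(cost,x0,method="Nelder-Mead",options=dict(initial_simplex=np.array([x0]+[np.add(x0,d) for d in([8,0,0],[0,8,0],[0,0,8])]),xatol=.05,fatol=.05))
        if best is None or r.fun<best.fun: best=r
    D=cv2.cvtColor(G,cv2.COLOR_GRAY2BGR); cs,_=cv2.findContours(ren(best.x),0,2); cv2.drawContours(D,cs,-1,(0,0,255),1)
    return best.x,best.fun,M.sum()/k/k,D
E
python3 - <<'E'
from h import *
it=cv2.imread("pics/top0.png")[:,:,::-1]
isc=cv2.imread("pics/scene0.png")[:,:,::-1]
D=[]
for nm,uv,y in (("R",(421,227),93),("LU",(204,174),75),("LL",(206,215),60)):
    p,f,m,d=fitblock(it,uv,y); print(nm,p.round(1),round(f,1),round(m)); D.append(d)
    us=proj([*p[:2],28],"scene")[0]
    p2,f,m,d2=fitblock(isc,us,p[2],"scene"); print("  scene",p2.round(1),round(f,1),round(m)); D[-1]=np.vstack([d,d2])
o=np.hstack(D); cv2.imwrite("pics/fit.png",cv2.resize(o,None,fx=.6,fy=.6))
E
```

```text
R [ 438.6 -346.8   98.2] 24.7 637
  scene [ 436.5 -341.9   98.4] 50.1 863
LU [590.9 341.6  74.7] 22.7 619
  scene [587.9 346.3  74.5] 68.4 518
LL [456.2 326.6  62.8] 48.3 657
  scene [454.8 330.7  62.7] 33.2 538
```

View pics/fit.png

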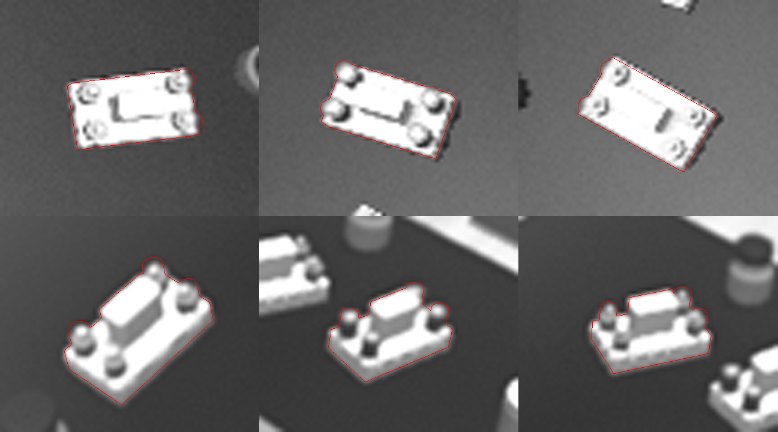

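```bash
python3 - <<'E'
from h import *
i=imaging.snapshot("scene")
p,f,m,d=fitblock(i,proj([566,-290,28],"scene")[0],177.7,"scene",drum=False,th=75); print(p.round(1),f,m)
cv2.imwrite("pics/fit2.png",d)
print(go([400,-150,250],150))
chain([380,-100,250],140,1)
E
```

```text
[ 567.2 -286.6  180.3] 89.97222222222223 940.3055555555555
(array([ 0.6836,  0.5308, -0.1652]), array([ 0.0009, -0.0043,  0.6158]))
call 1 [ 0.771  0.727 -0.168] az 0.838 rows>= 5
```

View pics/fit2.png

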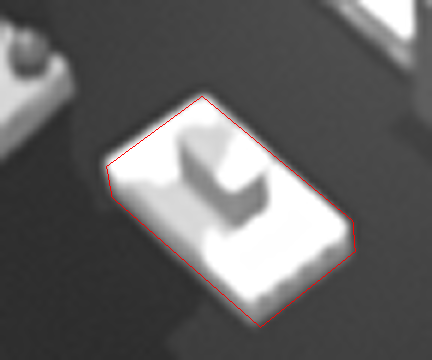

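```bash
python3 - <<'E'
from h import *
chain([438,-346,140],98.2,2)
E
```

```text
call 1 [ 0.25  -0.123  0.136] az 0.883 rows>= 4
call 2 [ 0.113 -0.255  0.136] az 0.883 rows>= 4
```

step_arm([
  [[0.25,-0.123,0.06],[0,0,0.883],135],
  [[0.25,-0.123,0.06],[0,0,0.883],135],
  [[0.25,-0.123,0.06],[0,0,0.883],135],
  [[0.25,-0.123,0.06],[0,0,0.883],135],
  [[0.25,-0.123,0.06],[0,0,0.883],135],
])

```text
clock: 13.88
position: [501.8, -317.6, 193.1]
eef_rot: [-180.0, -0.2, 138.1]
contact_force: [-0.1, 1.1, -0.4]
gripper_width: 39.9
```

step_arm([
  [[0.113,-0.255,0.2],[0,0,0.883],135],
  [[0.113,-0.255,0.2],[0,0,0.883],135],
  [[0.113,-0.255,0.2],[0,0,0.883],135],
  [[0.113,-0.255,0.2],[0,0,0.883],135],
  [[0.113,-0.255,0.2],[0,0,0.883],135],
  [[0.113,-0.255,0.2],[0,0,0.883],135],
])

```text
clock: 14.62
position: [438.9, -346.3, 144.4]
eef_rot: [-180.0, -0.0, 98.4]
contact_force: [0.1, 0.1, 0.7]
gripper_width: 40.5
```

```bash
python3 - <<'E'
from h import *
s=ctrl.get_state(); print({k:s[k] for k in("clock","position","eef_rot","q","contact_force","gripper_width")})
print(go([438,-346,44.3],98.2,s))
i=imaging.snapshot("scene")
p,f,m,d=fitblock(i,proj([438,-346,28],"scene")[0],98,"scene",th=75); print(p.round(1),f,m)
cv2.imwrite("pics/fit3.png",d)
E
```

```text
{'clock': 14.625, 'position': array([ 438.94660277, -346.312126  ,  144.37123808]), 'eef_rot': array([-1.79965674e+02, -3.72079241e-02,  9.84136919e+01]), 'q': array([-3.82723907e+01,  2.18239933e+01, -1.38957816e+01,  5.43308451e+01,
        5.48827616e-04,  4.33139060e+01]), 'contact_force': array([0.08633748, 0.10722821, 0.69415262]), 'gripper_width': 40.4622723459917}
(array([ 0.0015, -0.0033,  0.4003]), array([-0.0008, -0.0008,  0.0047]))
[ 439.6 -343.2   96.9] 57.47222222222222 951.8333333333334
```

View pics/fit3.png

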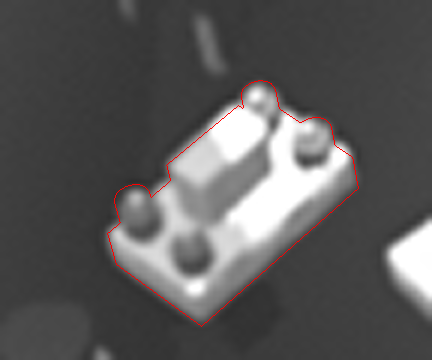

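Block still in place. Descend and grip.

step_arm([
  [[0,-0.003,0.2],[0,0,0],135],
  [[0,-0.003,0.33],[0,0,0],135],
  [[0,-0.003,0.39],[0,0,0],135],
  [[0,-0.003,0.4],[0,0,0],135],
  [[0,-0.003,0.4],[0,0,0],255],
  [[0,-0.003,0.4],[0,0,0],255],
  [[0,-0.003,0.4],[0,0,0],255],
  [[0,-0.003,0.4],[0,0,0],255],
], newtons=80)

```text
clock: 15.68
position: [439.3, -347.4, 46.0]
eef_rot: [179.9, 0.1, 98.2]
contact_force: [-0.2, 0.1, 6.1]
gripper_width: 20.5
```

```bash
python3 - <<'E'
from h import *
s=ctrl.get_state(); print({k:s[k] for k in("clock","position","eef_rot","contact_force","gripper_width")})
E
```

```text
{'clock': 15.675, 'position': array([ 439.27420391, -347.392927  ,   46.01464481]), 'eef_rot': array([1.79894537e+02, 1.09969929e-01, 9.82477405e+01]), 'contact_force': array([-0.17261954,  0.07180354,  6.06048638]), 'gripper_width': 20.460863174040696}
```

step_arm([
  [[0,0,-0.1],[0,0,0],255],
  [[0,0,-0.3],[0,0,0],255],
  [[0,0,-0.46],[0,0,0],255],
  [[0,0,-0.46],[0,0,0],255],
  [[0,0,-0.46],[0,0,0],255],
])

```text
clock: 16.3
position: [437.6, -346.1, 158.9]
eef_rot: [-179.9, -0.1, 98.2]
contact_force: [0.3, 0.8, -2.8]
gripper_width: 20.9
```

```bash
python3 - <<'E'
from h import *
s=ctrl.get_state(); print({k:s[k] for k in("clock","position","eef_rot","contact_force","gripper_width")})
chain([510.4,-133.6,155],177.7,2)
E
```

```text
{'clock': 16.3, 'position': array([ 437.64622932, -346.14942308,  158.85593272]), 'eef_rot': array([-1.79932121e+02, -6.98316104e-02,  9.82443355e+01]), 'contact_force': array([ 0.26131903,  0.82311975, -2.81292069]), 'gripper_width': 20.93229083972916}
call 1 [0.4   0.205 0.008] az -0.883 rows>= 4
call 2 [0.177 0.413 0.008] az -0.883 rows>= 4
```

```bash
python3 - <<'E'
from h import *
u=proj([438,-346,120],"scene")[0].astype(int); print(u)
crop("scene",(u[0]-60,u[1]-50,u[0]+60,u[1]+50),"pics/i1.png",6)
E
```

```text
[204 243]
```

View pics/i1.png

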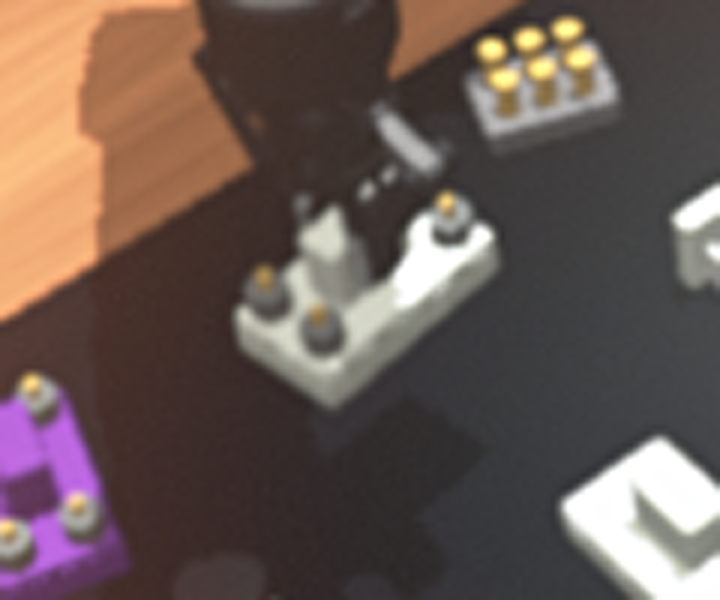

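step_arm([
  [[0.2,0.1,0],[0,0,-0.44],255],
  [[0.4,0.205,0],[0,0,-0.883],255],
  [[0.4,0.205,0],[0,0,-0.883],255],
  [[0.4,0.205,0],[0,0,-0.883],255],
  [[0.4,0.205,0],[0,0,-0.883],255],
  [[0.4,0.205,0],[0,0,-0.883],255],
])

```text
clock: 17.1
position: [474.0, -240.2, 158.8]
eef_rot: [-180.0, -0.1, 137.9]
contact_force: [-0.1, 0.1, -1.2]
gripper_width: 21.1
```

step_arm([
  [[0.09,0.2,0],[0,0,-0.44],255],
  [[0.177,0.413,0.0],[0,0,-0.883],255],
  [[0.177,0.413,0.0],[0,0,-0.883],255],
  [[0.177,0.413,0.0],[0,0,-0.883],255],
  [[0.177,0.413,0.1],[0,0,-0.883],255],
  [[0.177,0.413,0.18],[0,0,-0.883],255],
  [[0.177,0.413,0.18],[0,0,-0.883],255],
  [[0.177,0.413,0.18],[0,0,-0.883],255],
])

```text
clock: 18.1
position: [511.2, -134.3, 115.2]
eef_rot: [-180.0, 0.0, 177.7]
contact_force: [0.3, 0.7, -1.8]
gripper_width: 20.4
```

```bash
python3 - <<'E'
from h import *
s=ctrl.get_state(); print({k:s[k] for k in("clock","position","eef_rot","contact_force","gripper_width")})
print(go([510.4,-133.6,90],177.7,s))
u=proj([510,-133,50],"scene")[0].astype(int); print(u)
crop("scene",(u[0]-60,u[1]-50,u[0]+60,u[1]+50),"pics/i2.png",6)
crop("top",(300,150,440,250),"pics/i3.png",5)
E
```

```text
{'clock': 18.1, 'position': array([ 511.24952127, -134.31704708,  115.24548933]), 'eef_rot': array([-1.79995045e+02,  2.56565070e-02,  1.77661881e+02]), 'contact_force': array([ 0.33578435,  0.69805755, -1.76919917]), 'gripper_width': 20.398135003263505}
(array([0.0036, 0.0027, 0.101 ]), array([-0.0001,  0.0006, -0.0008]))
[284 233]
```

View pics/i2.png

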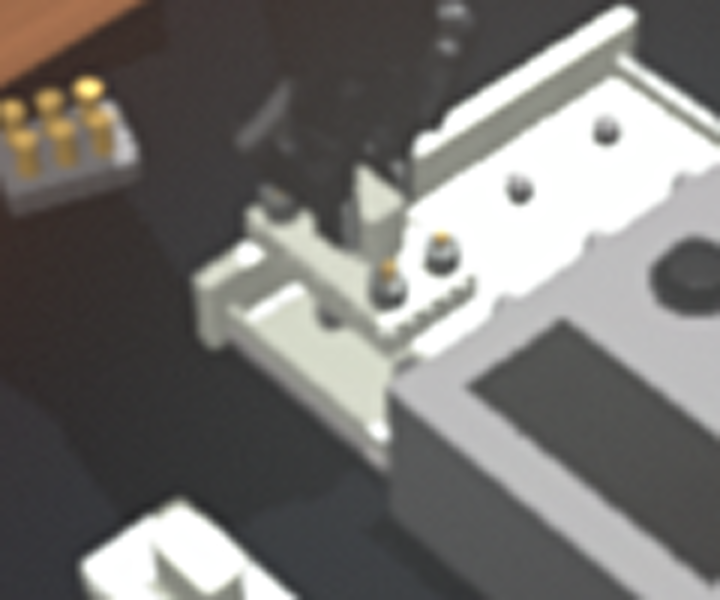

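View pics/i3.png

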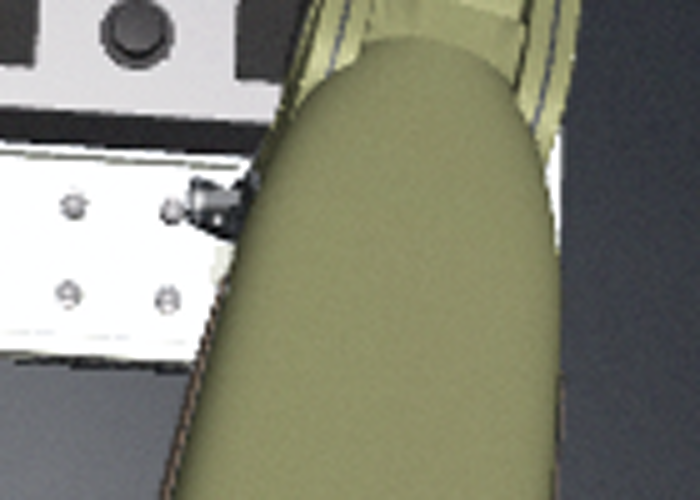

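step_arm([
  [[0.003,0.003,0.08],[0,0,0],255],
  [[0.003,0.003,0.13],[0,0,0],255],
  [[0.003,0.003,0.15],[0,0,0],255],
  [[0.003,0.003,0.162],[0,0,0],255],
  [[0.003,0.003,0.162],[0,0,0],255],
])

```text
clock: 18.82
position: [510.8, -133.4, 74.7]
eef_rot: [-180.0, 0.1, 177.7]
contact_force: [0.4, 0.4, -1.3]
gripper_width: 20.6
```

```bash
python3 - <<'E'
from h import *
s=ctrl.get_state(); print({k:s[k] for k in("clock","position","eef_rot","contact_force","wrist_torque","gripper_width")})
u=proj([510,-133,50],"scene")[0].astype(int); print(u)
crop("scene",(u[0]-60,u[1]-50,u[0]+60,u[1]+50),"pics/i4.png",6)
E
```

```text
{'clock': 18.825, 'position': array([ 510.80656522, -133.39955774,   74.69033589]), 'eef_rot': array([-1.79989102e+02,  6.12221161e-02,  1.77710327e+02]), 'contact_force': array([ 0.42825823,  0.43027001, -1.27548165]), 'wrist_torque': array([-0.04980715, -0.02195008,  0.01914833]), 'gripper_width': 20.64586025460411}
[284 233]
```

View pics/i4.png

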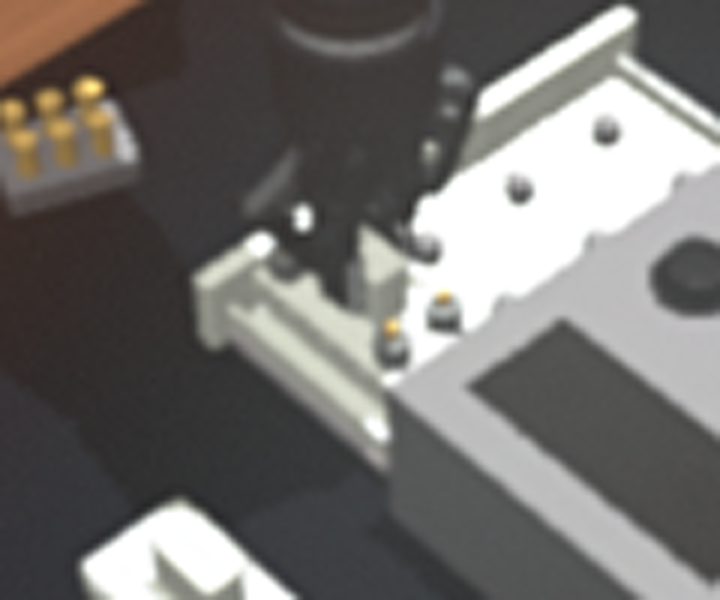

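step_arm([
  [[0,0,0.008],[0,0,0],255],
  [[0,0,0.016],[0,0,0],255],
  [[0,0,0.016],[0,0,0],255],
])

```text
clock: 19.25
position: [512.8, -133.7, 71.2]
eef_rot: [-180.0, 0.3, 177.7]
contact_force: [5.1, -0.1, 1.1]
gripper_width: 20.8
```

step_arm([
  [[0,0,0.008],[0,0,0],255],
  [[0,0,0.016],[0,0,0],255],
  [[0,0,0.016],[0,0,0],255],
])

```text
clock: 19.62
position: [512.3, -133.7, 66.5]
eef_rot: [-180.0, 0.2, 177.7]
contact_force: [7.5, -0.4, -3.1]
gripper_width: 20.7
```

step_arm([
  [[-0.006,0,0],[0,0,0],255],
  [[-0.006,0,0.012],[0,0,0],255],
  [[-0.006,0,0.024],[0,0,0],255],
  [[-0.006,0,0.024],[0,0,0],255],
])

```text
clock: 20.12
position: [512.5, -133.4, 61.9]
eef_rot: [-180.0, 0.1, 177.7]
contact_force: [2.2, 0.6, 13.4]
gripper_width: 20.8
```

```bash
python3 - <<'E'
from h import *
s=ctrl.get_state(); print({k:s[k] for k in("clock","position","eef_rot","contact_force","wrist_torque","gripper_width")})
u=proj([510,-133,50],"scene")[0].astype(int); print(u)
crop("scene",(u[0]-60,u[1]-50,u[0]+60,u[1]+50),"pics/i5.png",6)
E
```

```text
{'clock': 20.125, 'position': array([ 512.48937733, -133.42550671,   61.87440182]), 'eef_rot': array([-1.79983108e+02,  1.16615842e-01,  1.77720033e+02]), 'contact_force': array([ 2.23962661,  0.62765027, 13.39461575]), 'wrist_torque': array([ 0.03784227, -0.36612828, -0.01533287]), 'gripper_width': 20.8472475514136}
[284 233]
```

View pics/i5.png

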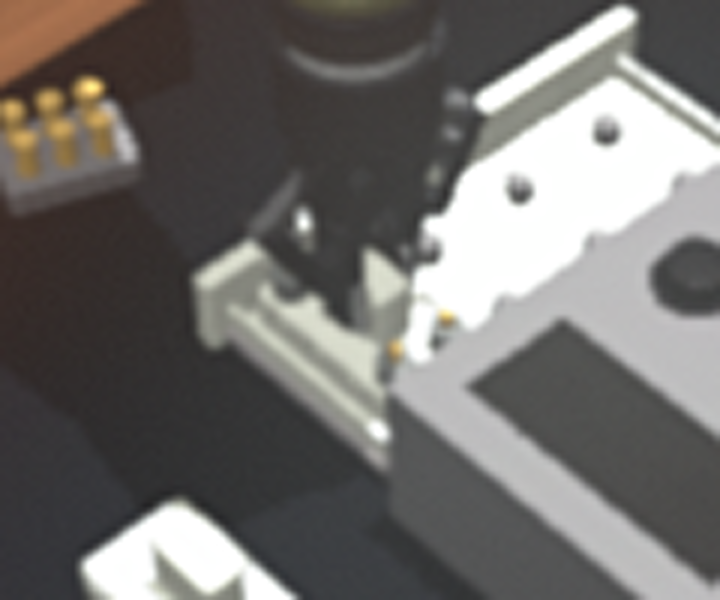

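step_arm([
  [[0,0,0.006],[0,0,0],255],
  [[0,0,0.01],[0,0,0],255],
  [[0,0,0.01],[0,0,0],255],
])

```text
clock: 20.55
position: [513.3, -133.5, 61.8]
eef_rot: [-180.0, 0.3, 177.7]
contact_force: [-1.1, 1.8, 29.9]
gripper_width: 20.3
```

step_arm([
  [[0,0,-0.012],[0,0,0],255],
  [[0,0,-0.012],[0,0,0],150],
  [[0,0,-0.012],[0,0,0],140],
  [[0,0,-0.012],[0,0,0],140],
  [[0,0,-0.2],[0,0,0],140],
  [[0,0,-0.4],[0,0,0],140],
  [[0,0,-0.6],[0,0,0],140],
  [[0,0,-0.6],[0,0,0],140],
])

```text
clock: 21.55
position: [514.1, -134.0, 211.6]
eef_rot: [-179.9, 0.4, 177.7]
contact_force: [0.5, 0.2, -1.5]
gripper_width: 38.3
```

```bash
python3 - <<'E'
from h import *
s=ctrl.get_state(); print({k:s[k] for k in("clock","position","eef_rot","contact_force","wrist_torque","gripper_width")})
u=proj([510,-133,50],"scene")[0].astype(int)
i=crop("scene",(u[0]-60,u[1]-50,u[0]+60,u[1]+50),"pics/i6.png",6)
D=[]
for z in (16,27):
    p,f,m,d=fitblock(i,proj([512,-133,28+z],"scene")[0],-2,"scene",z0=z,th=150); print(z,p.round(1),f,m)
crop("top",(300,150,440,250),"pics/i7.png",5)
E
```

```text
{'clock': 21.55, 'position': array([ 514.122407  , -134.01587734,  211.62667289]), 'eef_rot': array([-179.90256489,    0.41483951,  177.70973125]), 'contact_force': array([ 0.49363917,  0.23805622, -1.49539325]), 'wrist_torque': array([-0.00478076, -0.0005828 , -0.00772303]), 'gripper_width': 38.349763370871344}
16 [ 510.  -122.5   22.5] 1390.0555555555557 2176.3333333333335
27 [ 517.5 -129.6   21.3] 1377.638888888889 2182.388888888889
```

View pics/i6.png

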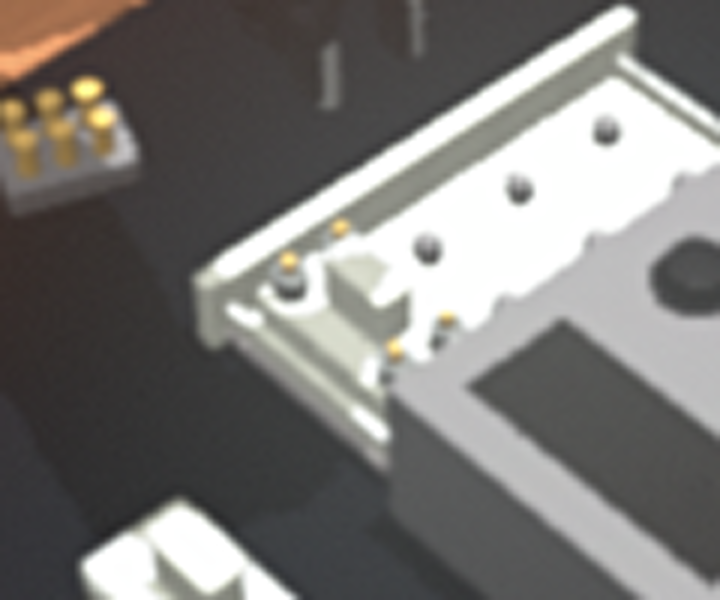

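View pics/i7.png

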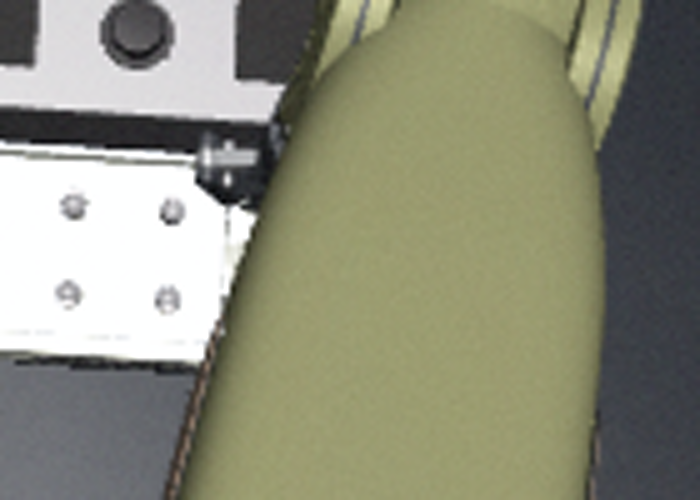

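```bash
python3 - <<'E'
from h import *
it=imaging.snapshot("top");isc=imaging.snapshot("scene")
for nm,uv,y in (("LU",(204,174),75),("LL",(206,215),60)):
    p,f,m,d=fitblock(it,uv,y); print(nm,p.round(1),round(f,1),round(m))
    us=proj([*p[:2],28],"scene")[0]
    p2,f,m,d2=fitblock(isc,us,p[2],"scene"); print("  scene",p2.round(1),round(f,1),round(m))
chain([455.5,327,150],242.8,3)
E
```

```text
LU [614.5 331.8  74. ] 27.2 612
  scene [611.4 336.5  74.5] 66.1 531
LL [456.8 326.3  62.6] 41.1 650
  scene [454.9 330.6  62.6] 32.0 540
call 1 [0.098 0.61  0.075] az -0.482 rows>= 3
call 2 [-0.135  0.603  0.075] az -0.482 rows>= 3
call 3 [-0.348  0.51   0.075] az -0.482 rows>= 3
```

step_arm([
  [[0.098,0.61,0],[0,0,-0.482],140],
  [[0.098,0.61,0],[0,0,-0.482],140],
  [[0.098,0.61,0],[0,0,-0.482],140],
  [[0.098,0.61,0],[0,0,-0.482],140],
])

```text
clock: 22.25
position: [491.7, 21.7, 206.1]
eef_rot: [179.9, -0.2, -160.4]
contact_force: [0.7, -0.2, -0.5]
gripper_width: 38.8
```

step_arm([
  [[-0.135,0.603,0],[0,0,-0.482],140],
  [[-0.135,0.603,0],[0,0,-0.482],140],
  [[-0.135,0.603,0],[0,0,-0.482],140],
  [[-0.135,0.603,0],[0,0,-0.482],140],
])

```text
clock: 22.75
position: [474.7, 173.9, 206.6]
eef_rot: [180.0, -0.1, -138.8]
contact_force: [-0.2, 0.2, 0.2]
gripper_width: 38.5
```

step_arm([
  [[-0.348,0.51,0.1],[0,0,-0.482],140],
  [[-0.348,0.51,0.22],[0,0,-0.482],140],
  [[-0.348,0.51,0.22],[0,0,-0.482],140],
  [[-0.348,0.51,0.22],[0,0,-0.482],140],
  [[-0.348,0.51,0.22],[0,0,-0.482],140],
])

```text
clock: 23.38
position: [457.2, 324.8, 152.4]
eef_rot: [-180.0, -0.1, -117.3]
contact_force: [0.3, -0.3, 0.2]
gripper_width: 38.4
```

```bash
python3 - <<'E'
from h import *
s=ctrl.get_state(); print({k:s[k] for k in("clock","position","eef_rot","contact_force","gripper_width")})
isc=imaging.snapshot("scene")
us=proj([455,327,28],"scene")[0]
p2,f,m,d2=fitblock(isc,us,62,"scene",th=75); print("  scene",p2.round(1),round(f,1),round(m)); cv2.imwrite("pics/j.png",d2)
print(go([455.6,327,45.5],242.7,s))
E
```

```text
{'clock': 23.375, 'position': array([457.24955022, 324.76265999, 152.37365078]), 'eef_rot': array([-1.79993936e+02, -1.17252371e-01, -1.17321267e+02]), 'contact_force': array([ 0.32769175, -0.30008569,  0.21040987]), 'gripper_width': 38.36345947988661}
  scene [457.6 326.6  62.3] 55.3 618
(array([-0.0058,  0.01  ,  0.4275]), array([-0.0001, -0.0026, -0.0005]))
```

View pics/j.png

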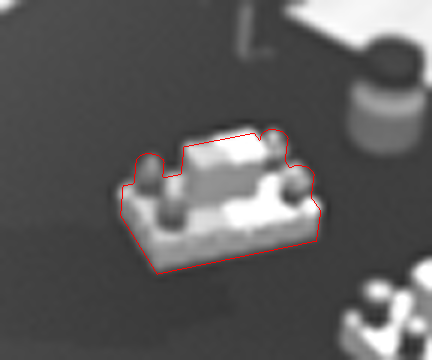

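step_arm([
  [[-0.006,0.01,0.2],[0,0,0],140],
  [[-0.006,0.01,0.35],[0,0,0],140],
  [[-0.006,0.01,0.41],[0,0,0],140],
  [[-0.006,0.01,0.424],[0,0,0],140],
  [[-0.006,0.01,0.424],[0,0,0],140],
])

```text
clock: 24.05
position: [456.5, 329.4, 48.1]
eef_rot: [-179.9, 0.1, -117.3]
contact_force: [0.2, 1.7, -0.4]
gripper_width: 38.1
```

step_arm([
  [[0,0,0],[0,0,0],255],
  [[0,0,0],[0,0,0],255],
  [[0,0,0],[0,0,0],255],
  [[0,0,0],[0,0,0],255],
], newtons=80)

```text
clock: 24.55
position: [456.8, 329.9, 48.6]
eef_rot: [-179.9, 0.2, -117.2]
contact_force: [0.6, -1.9, 5.8]
gripper_width: 20.5
```

step_arm([
  [[0,0,-0.1],[0,0,0],255],
  [[0,0,-0.3],[0,0,0],255],
  [[0,0,-0.46],[0,0,0],255],
  [[0,0,-0.46],[0,0,0],255],
  [[0,0,-0.46],[0,0,0],255],
])

```text
clock: 25.18
position: [454.7, 328.9, 161.2]
eef_rot: [180.0, -0.0, -117.2]
contact_force: [-0.1, -0.3, -1.7]
gripper_width: 20.9
```

```bash
python3 - <<'E'
from h import *
s=ctrl.get_state(); print({k:s[k] for k in("clock","position","eef_rot","contact_force","gripper_width")})
u=proj([455,327,120],"scene")[0].astype(int)
crop("scene",(u[0]-60,u[1]-50,u[0]+60,u[1]+50),"pics/k1.png",6)
chain([516,-9.8,160],177.7,3)
E
```

```text
{'clock': 25.175, 'position': array([454.68614414, 328.91140899, 161.1947841 ]), 'eef_rot': array([ 1.79966007e+02, -4.99164924e-02, -1.17205259e+02]), 'contact_force': array([-0.12263374, -0.2791273 , -1.72680471]), 'gripper_width': 20.90420381787795}
call 1 [ 0.364 -0.279  0.001] az 0.482 rows>= 3
call 2 [ 0.235 -0.394  0.001] az 0.482 rows>= 3
call 3 [ 0.072 -0.453  0.001] az 0.482 rows>= 3
```

View pics/k1.png

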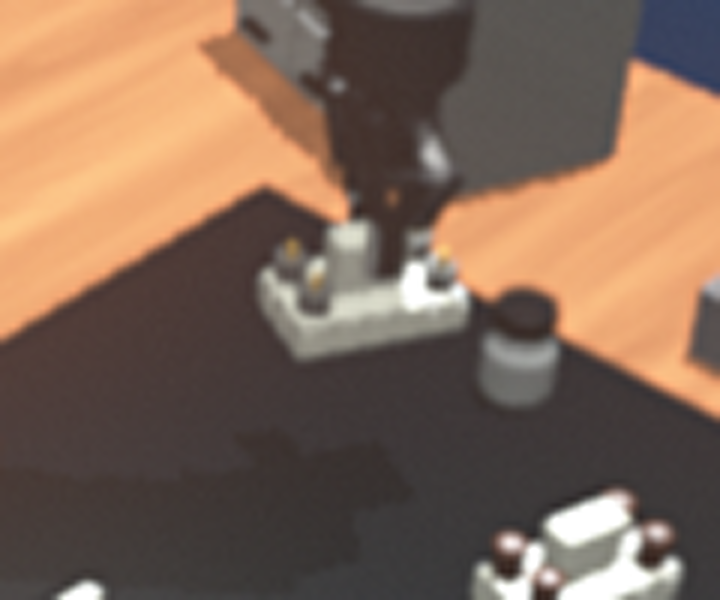

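step_arm([
  [[0.18,-0.14,0],[0,0,0.24],255],
  [[0.364,-0.279,0],[0,0,0.482],255],
  [[0.364,-0.279,0],[0,0,0.482],255],
  [[0.364,-0.279,0],[0,0,0.482],255],
  [[0.364,-0.279,0],[0,0,0.482],255],
])

```text
clock: 25.85
position: [475.3, 217.2, 161.2]
eef_rot: [180.0, -0.0, -138.8]
contact_force: [-0.3, -0.3, -1.5]
gripper_width: 20.5
```

step_arm([
  [[0.12,-0.2,0],[0,0,0.24],255],
  [[0.235,-0.394,0],[0,0,0.482],255],
  [[0.235,-0.394,0],[0,0,0.482],255],
  [[0.235,-0.394,0],[0,0,0.482],255],
  [[0.235,-0.394,0],[0,0,0.482],255],
])

```text
clock: 26.48
position: [496.1, 105.0, 161.7]
eef_rot: [180.0, 0.0, -160.4]
contact_force: [0.6, -1.0, -1.7]
gripper_width: 20.4
```

step_arm([
  [[0.03,-0.22,0],[0,0,0.24],255],
  [[0.065,-0.453,0],[0,0,0.482],255],
  [[0.065,-0.453,0],[0,0,0.482],255],
  [[0.065,-0.453,0.1],[0,0,0.482],255],
  [[0.065,-0.453,0.2],[0,0,0.482],255],
  [[0.065,-0.453,0.2],[0,0,0.482],255],
  [[0.065,-0.453,0.2],[0,0,0.482],255],
])

```text
clock: 27.35
position: [518.9, -7.6, 112.5]
eef_rot: [180.0, 0.0, 177.8]
contact_force: [-0.2, -0.1, -1.1]
gripper_width: 20.7
```

```bash
python3 - <<'E'
from h import *
s=ctrl.get_state(); print({k:s[k] for k in("clock","position","eef_rot","contact_force","gripper_width")})
print(go([518.5,-9.8,80],177.7,s))
u=proj([515,-10,50],"scene")[0].astype(int)
crop("scene",(u[0]-60,u[1]-50,u[0]+60,u[1]+50),"pics/k2.png",6)
E
```

```text
{'clock': 27.35, 'position': array([518.91978551,  -7.56837978, 112.4747927 ]), 'eef_rot': array([1.79986064e+02, 3.69845431e-02, 1.77843797e+02]), 'contact_force': array([-0.18616965, -0.10522957, -1.09640136]), 'gripper_width': 20.698987942775496}
(array([ 0.0014, -0.009 ,  0.1299]), array([0.0003, 0.0008, 0.0032]))
```

View pics/k2.png

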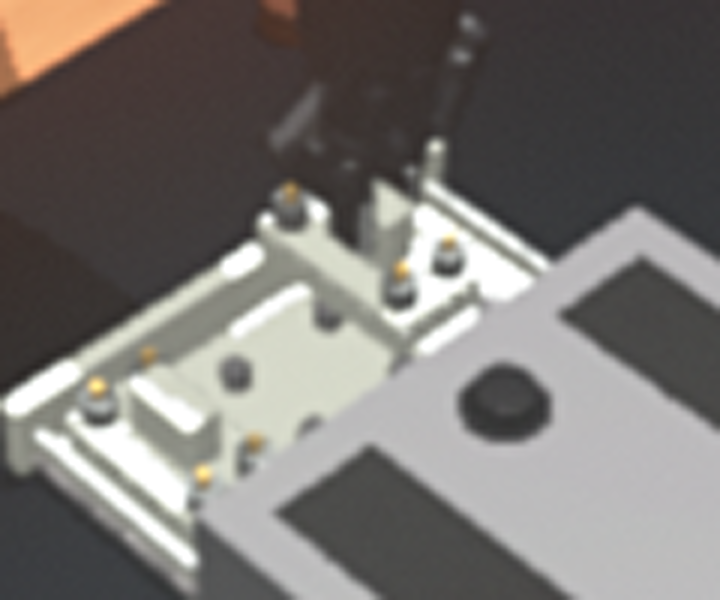

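step_arm([
  [[0.001,-0.009,0.06],[0,0,0],255],
  [[0.001,-0.009,0.1],[0,0,0],255],
  [[0.001,-0.009,0.122],[0,0,0],255],
  [[0.001,-0.009,0.122],[0,0,0],255],
  [[0.001,-0.009,0.122],[0,0,0],255],
])

```text
clock: 28.02
position: [518.4, -11.0, 81.4]
eef_rot: [180.0, 0.0, 177.7]
contact_force: [-0.3, -0.1, -1.9]
gripper_width: 20.5
```

```bash
python3 - <<'E'
from h import *
s=ctrl.get_state(); print({k:s[k] for k in("clock","position","eef_rot","contact_force","gripper_width")})
print(go([518.5,-9.8,78],177.7,s))
u=proj([515,-10,50],"scene")[0].astype(int)
crop("scene",(u[0]-60,u[1]-50,u[0]+60,u[1]+50),"pics/k3.png",6)
E
```

```text
{'clock': 28.025, 'position': array([518.36479311, -10.99708363,  81.43221302]), 'eef_rot': array([1.79997388e+02, 1.64423570e-02, 1.77708843e+02]), 'contact_force': array([-0.28520031, -0.05958423, -1.8902187 ]), 'gripper_width': 20.494747710803658}
(array([-0.0003,  0.0048,  0.0137]), array([0.0001, 0.0004, 0.0002]))
```

View pics/k3.png

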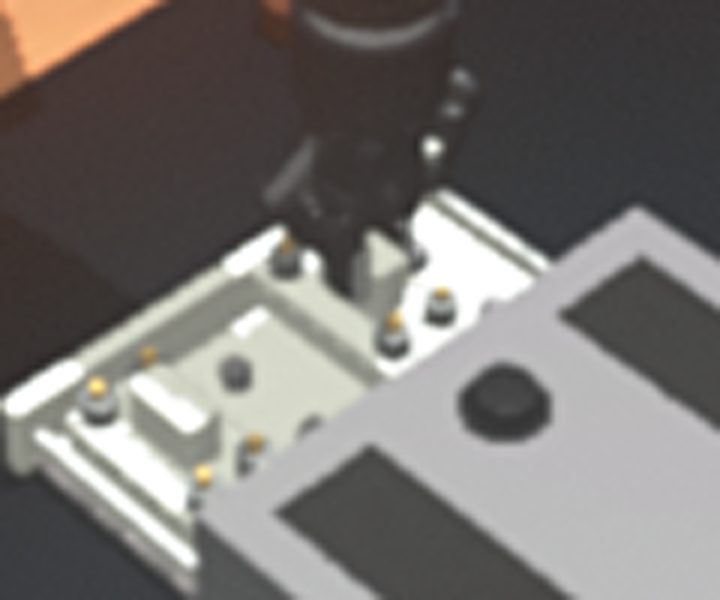

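step_arm([
  [[0,0.004,0],[0,0,0],255],
  [[0,0.004,0.008],[0,0,0],255],
  [[0,0.004,0.016],[0,0,0],255],
  [[0,0.004,0.016],[0,0,0],255],
])

```text
clock: 28.58
position: [518.2, -9.9, 77.2]
eef_rot: [180.0, -0.0, 177.7]
contact_force: [-0.0, 0.5, -1.0]
gripper_width: 21.0
```

step_arm([
  [[0,0,0.008],[0,0,0],255],
  [[0,0,0.016],[0,0,0],255],
  [[0,0,0.016],[0,0,0],255],
])

```text
clock: 28.95
position: [519.7, -10.0, 73.9]
eef_rot: [180.0, 0.2, 177.7]
contact_force: [2.8, -0.3, 1.8]
gripper_width: 20.5
```

step_arm([
  [[-0.005,0,0.006],[0,0,0],255],
  [[-0.005,0,0.016],[0,0,0],255],
  [[-0.005,0,0.016],[0,0,0],255],
])

```text
clock: 29.32
position: [519.5, -10.0, 69.0]
eef_rot: [180.0, 0.0, 177.7]
contact_force: [2.9, 0.5, -2.1]
gripper_width: 20.4
```

step_arm([
  [[0,0,0.008],[0,0,0],255],
  [[0,0,0.016],[0,0,0],255],
  [[0,0,0.016],[0,0,0],255],
])

```text
clock: 29.7
position: [519.2, -10.0, 64.7]
eef_rot: [-180.0, -0.0, 177.7]
contact_force: [3.4, 0.2, -5.1]
gripper_width: 20.7
```

step_arm([
  [[0,0,0.008],[0,0,0],255],
  [[0,0,0.016],[0,0,0],255],
  [[0,0,0.016],[0,0,0],255],
])

```text
clock: 30.08
position: [521.2, -10.1, 64.5]
eef_rot: [-180.0, 0.3, 177.7]
contact_force: [-0.9, -0.1, 18.7]
gripper_width: 20.3
```

step_arm([
  [[0,0,0.008],[0,0,0],255],
  [[0,0,0.016],[0,0,0],255],
  [[0,0,0.016],[0,0,0],255],
])

```text
clock: 30.45
position: [525.4, -10.2, 64.3]
eef_rot: [-180.0, 0.8, 177.7]
contact_force: [-1.3, -0.5, 39.4]
gripper_width: 20.5
```

step_arm([
  [[0,0,-0.03],[0,0,0],255],
  [[0,0,-0.03],[0,0,0],150],
  [[0,0,-0.03],[0,0,0],140],
  [[0,0,-0.03],[0,0,0],140],
  [[0,0,-0.2],[0,0,0],140],
  [[0,0,-0.4],[0,0,0],140],
  [[0,0,-0.6],[0,0,0],140],
  [[0,0,-0.6],[0,0,0],140],
])

```text
clock: 31.45
position: [522.1, -10.0, 211.0]
eef_rot: [180.0, 0.4, 177.7]
contact_force: [0.4, 0.3, -0.2]
gripper_width: 38.5
```

```bash
python3 - <<'E'
from h import *
s=ctrl.get_state(); print({k:s[k] for k in("clock","position","eef_rot","contact_force","gripper_width")})
isc=crop("scene",(220,160,400,290),"pics/l1.png",4.4)
it=crop("top",(140,130,340,280),"pics/l2.png",4)
p,f,m,d=fitblock(it,(202,167),74); print(p.round(1),round(f,1),round(m))
us=proj([*p[:2],28],"scene")[0]
p2,f,m,d2=fitblock(isc,us,p[2],"scene"); print("  scene",p2.round(1),round(f,1),round(m))
cv2.imwrite("pics/l3.png",np.hstack([d,d2]))
E
```

```text
{'clock': 31.45, 'position': array([522.13655455, -10.03043262, 210.99615066]), 'eef_rot': array([179.99013966,   0.43477151, 177.71324793]), 'contact_force': array([ 0.43405013,  0.27127342, -0.23938297]), 'gripper_width': 38.52178305555096}
[614.4 331.7  74.1] 26.8 614
  scene [611.4 336.6  74.5] 66.2 531
```

View pics/l1.png

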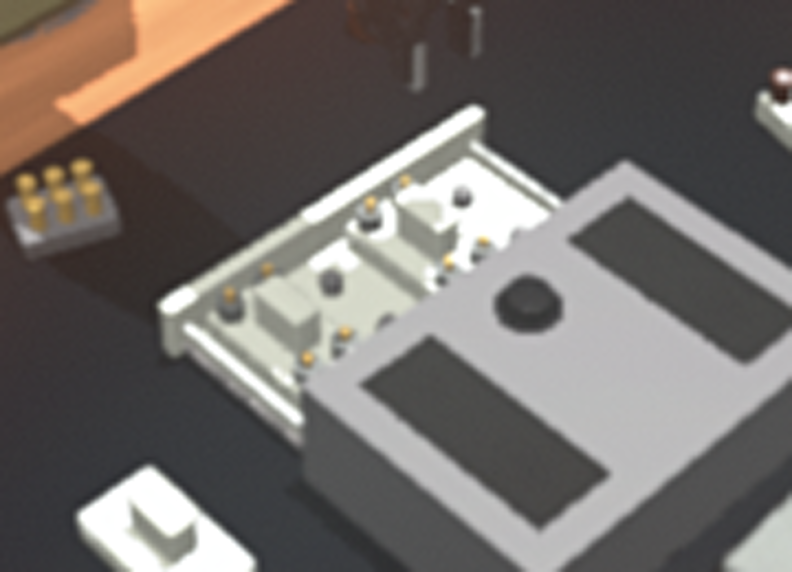

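View pics/l2.png

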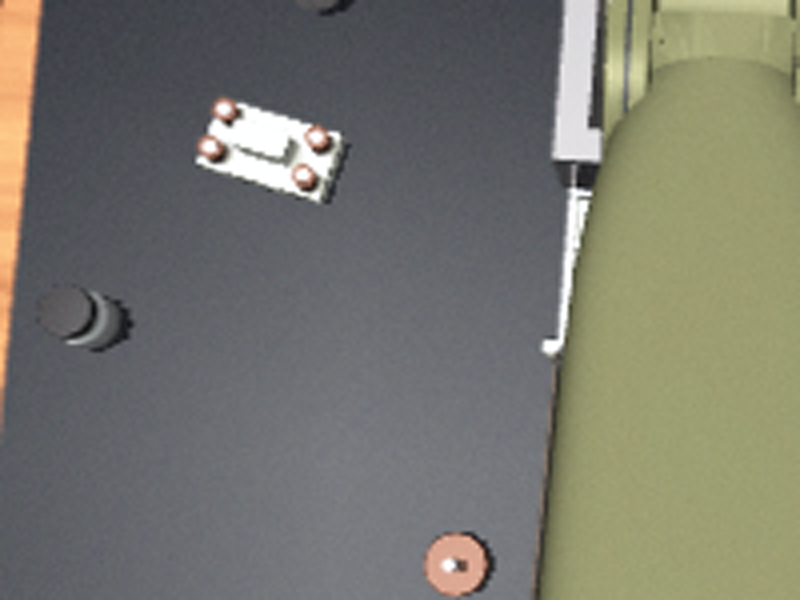

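View pics/l3.png

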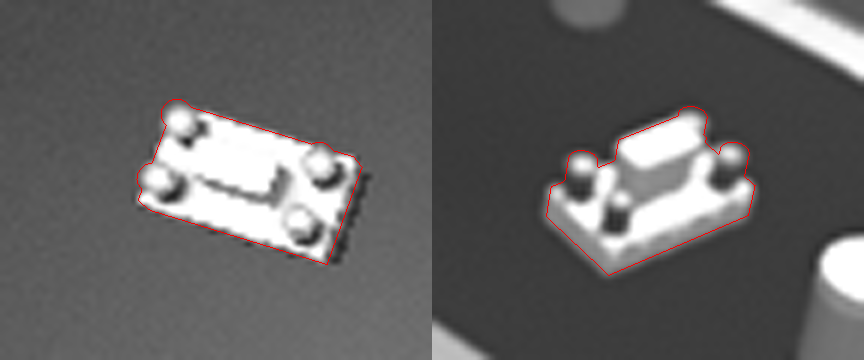

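```bash
python3 - <<'E'
from h import *
chain([613.3,332.3,150],254.2,3)
E
```

```text
call 1 [-0.107  0.461  0.076] az -0.567 rows>= 3
call 2 [-0.295  0.37   0.076] az -0.567 rows>= 3
call 3 [-0.426  0.207  0.076] az -0.567 rows>= 3
```

step_arm([
  [[-0.107,0.461,0],[0,0,-0.567],140],
  [[-0.107,0.461,0],[0,0,-0.567],140],
  [[-0.107,0.461,0],[0,0,-0.567],140],
  [[-0.107,0.461,0],[0,0,-0.567],140],
])

```text
clock: 32.05
position: [549.3, 104.5, 204.8]
eef_rot: [179.9, -0.3, -156.7]
contact_force: [0.2, 0.3, 0.2]
gripper_width: 38.2
```

step_arm([
  [[-0.295,0.37,0],[0,0,-0.567],140],
  [[-0.295,0.37,0],[0,0,-0.567],140],
  [[-0.295,0.37,0],[0,0,-0.567],140],
  [[-0.295,0.37,0],[0,0,-0.567],140],
])

```text
clock: 32.55
position: [581.3, 217.7, 205.7]
eef_rot: [179.9, -0.2, -131.4]
contact_force: [-0.4, -0.6, 0.1]
gripper_width: 38.5
```

step_arm([
  [[-0.426,0.207,0.1],[0,0,-0.567],140],
  [[-0.426,0.207,0.24],[0,0,-0.567],140],
  [[-0.426,0.207,0.3],[0,0,-0.567],140],
  [[-0.426,0.207,0.3],[0,0,-0.567],140],
  [[-0.426,0.207,0.3],[0,0,-0.567],140],
  [[-0.426,0.207,0.3],[0,0,-0.567],140],
])

```text
clock: 33.3
position: [614.2, 331.5, 134.2]
eef_rot: [-179.9, 0.1, -105.9]
contact_force: [0.4, -0.7, 0.4]
gripper_width: 38.9
```

```bash
python3 - <<'E'
from h import *
s=ctrl.get_state(); print({k:s[k] for k in("clock","position","eef_rot","contact_force","gripper_width")})
isc=imaging.snapshot("scene")
p2,f,m,d2=fitblock(isc,proj([613,332,28],"scene")[0],74,"scene",th=75); print("  scene",p2.round(1),round(f,1),round(m)); cv2.imwrite("pics/m1.png",d2)
print(go([613.3,332.3,46.5],254.2,s))
E
```

```text
{'clock': 33.3, 'position': array([614.24199417, 331.48290594, 134.2169361 ]), 'eef_rot': array([-1.79894400e+02,  9.57833739e-02, -1.05887015e+02]), 'contact_force': array([ 0.40474237, -0.65956365,  0.37947583]), 'gripper_width': 38.87678639219758}
  scene [613.8 333.2  73.4] 63.1 617
(array([-0.0015,  0.0052,  0.3509]), array([-0.0023,  0.0021, -0.0019]))
```

View pics/m1.png

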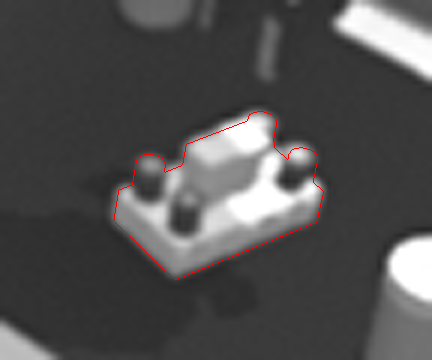

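step_arm([
  [[0,0.004,0.15],[0,0,0],140],
  [[0,0.004,0.28],[0,0,0],140],
  [[0,0.004,0.34],[0,0,0],140],
  [[0,0.004,0.346],[0,0,0],140],
  [[0,0.004,0.346],[0,0,0],140],
  [[0,0.004,0.346],[0,0,0],140],
])

```text
clock: 34.1
position: [613.5, 333.2, 47.5]
eef_rot: [-179.9, 0.1, -105.7]
contact_force: [-0.0, 0.1, 0.2]
gripper_width: 38.5
```

```bash
python3 - <<'E'
from h import *
s=ctrl.get_state(); print({k:s[k] for k in("clock","position","eef_rot","contact_force","gripper_width")})
print(go([613.3,332.3,46.5],254.2,s))
E
```

```text
{'clock': 34.1, 'position': array([613.49399016, 333.23311827,  47.47486588]), 'eef_rot': array([-1.79882386e+02,  1.16096035e-01, -1.05742773e+02]), 'contact_force': array([-0.017291  ,  0.11986174,  0.22491556]), 'gripper_width': 38.476154040240175}
(array([ 0.0038, -0.0003,  0.0039]), array([-0.0026,  0.0026,  0.0013]))
```

Within 1 mm; grip and lift.

step_arm([
  [[0.003,0,0],[0,0,0],140],
  [[0.003,0,0],[0,0,0],255],
  [[0.003,0,0],[0,0,0],255],
  [[0.003,0,0],[0,0,0],255],
  [[0.003,0,0],[0,0,0],255],
])

```text
clock: 34.72
position: [612.8, 332.1, 46.6]
eef_rot: [-179.9, 0.1, -105.7]
contact_force: [-0.6, 0.1, 5.2]
gripper_width: 20.5
```

step_arm([
  [[0,0,-0.1],[0,0,0],255],
  [[0,0,-0.3],[0,0,0],255],
  [[0,0,-0.46],[0,0,0],255],
  [[0,0,-0.46],[0,0,0],255],
  [[0,0,-0.46],[0,0,0],255],
])

```text
clock: 35.35
position: [611.3, 331.5, 159.3]
eef_rot: [179.9, -0.1, -105.7]
contact_force: [0.1, 1.1, -2.1]
gripper_width: 20.7
```

```bash
python3 - <<'E'
from h import *
s=ctrl.get_state(); print({k:s[k] for k in("clock","position","eef_rot","contact_force","gripper_width")})
u=proj([613,332,120],"scene")[0].astype(int)
crop("scene",(u[0]-60,u[1]-50,u[0]+60,u[1]+50),"pics/m2.png",6)
chain([519,52.2,160],177.7,3)
E
```

```text
{'clock': 35.35, 'position': array([611.32442609, 331.5322983 , 159.29770931]), 'eef_rot': array([ 1.79890928e+02, -9.89325970e-02, -1.05737149e+02]), 'contact_force': array([ 0.14068819,  1.12523911, -2.05700056]), 'gripper_width': 20.74815052287494}
call 1 [ 0.391  0.017 -0.002] az 0.567 rows>= 3
call 2 [ 0.361 -0.153 -0.002] az 0.567 rows>= 3
call 3 [ 0.259 -0.294 -0.002] az 0.567 rows>= 3
```

View pics/m2.png

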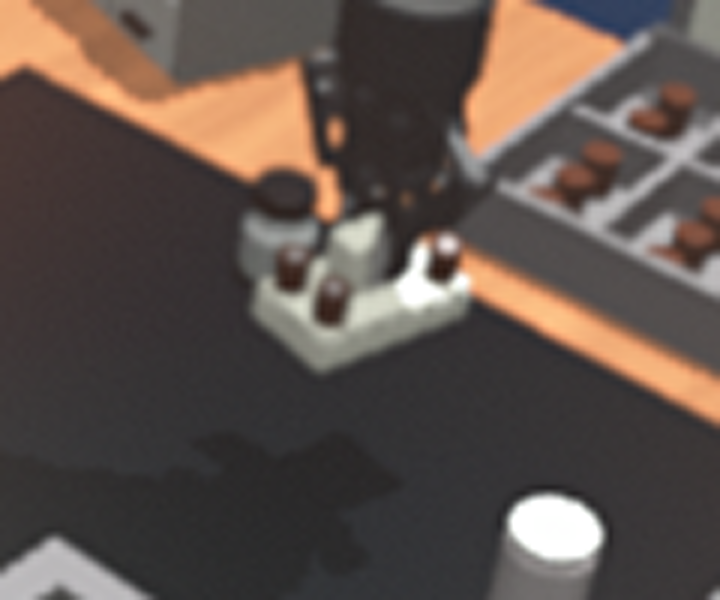

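step_arm([
  [[0.2,0.01,0],[0,0,0.28],255],
  [[0.391,0.017,0],[0,0,0.567],255],
  [[0.391,0.017,0],[0,0,0.567],255],
  [[0.391,0.017,0],[0,0,0.567],255],
  [[0.391,0.017,0],[0,0,0.567],255],
])

```text
clock: 36.02
position: [581.3, 239.2, 159.7]
eef_rot: [180.0, -0.1, -131.2]
contact_force: [-0.2, 1.1, -1.8]
gripper_width: 20.3
```

step_arm([
  [[0.18,-0.08,0],[0,0,0.28],255],
  [[0.361,-0.153,0],[0,0,0.567],255],
  [[0.361,-0.153,0],[0,0,0.567],255],
  [[0.361,-0.153,0],[0,0,0.567],255],
  [[0.361,-0.153,0],[0,0,0.567],255],
])

```text
clock: 36.65
position: [551.3, 146.7, 160.7]
eef_rot: [180.0, 0.0, -156.6]
contact_force: [-0.5, -0.3, -1.7]
gripper_width: 20.6
```

step_arm([
  [[0.13,-0.15,0],[0,0,0.28],255],
  [[0.259,-0.294,0],[0,0,0.567],255],
  [[0.259,-0.294,0],[0,0,0.567],255],
  [[0.259,-0.294,0.12],[0,0,0.567],255],
  [[0.259,-0.294,0.24],[0,0,0.567],255],
  [[0.259,-0.294,0.28],[0,0,0.567],255],
  [[0.259,-0.294,0.28],[0,0,0.567],255],
  [[0.259,-0.294,0.28],[0,0,0.567],255],
])

```text
clock: 37.65
position: [521.4, 53.2, 91.8]
eef_rot: [180.0, 0.1, 177.8]
contact_force: [0.6, -0.4, -1.9]
gripper_width: 20.4
```

```bash
python3 - <<'E'
from h import *
s=ctrl.get_state(); print({k:s[k] for k in("clock","position","eef_rot","contact_force","gripper_width")})
print(go([518.8,52.3,79],177.7,s))
u=proj([515,52,50],"scene")[0].astype(int)
crop("scene",(u[0]-60,u[1]-50,u[0]+60,u[1]+50),"pics/m3.png",6)
E
```

```text
{'clock': 37.65, 'position': array([521.44501863,  53.18922569,  91.82548166]), 'eef_rot': array([1.79984205e+02, 1.13494149e-01, 1.77752161e+02]), 'contact_force': array([ 0.62825784, -0.37309265, -1.8597396 ]), 'gripper_width': 20.414609653596997}
(array([ 0.0105, -0.004 ,  0.0513]), array([0.0004, 0.0025, 0.0012]))
```

View pics/m3.png

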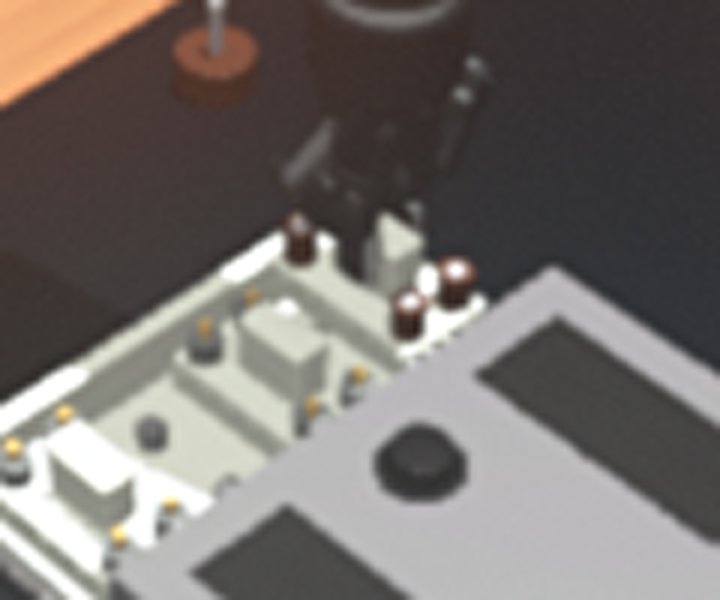

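step_arm([
  [[0.01,-0.004,0.02],[0,0,0],255],
  [[0.01,-0.004,0.045],[0,0,0],255],
  [[0.01,-0.004,0.052],[0,0,0],255],
  [[0.01,-0.004,0.052],[0,0,0],255],
  [[0.01,-0.004,0.052],[0,0,0],255],
])

```text
clock: 38.33
position: [517.9, 51.9, 77.8]
eef_rot: [-180.0, 0.0, 177.7]
contact_force: [-0.2, 0.1, -1.1]
gripper_width: 20.6
```

step_arm([
  [[0,0,0.008],[0,0,0],255],
  [[0,0,0.016],[0,0,0],255],
  [[0,0,0.016],[0,0,0],255],
])

```text
clock: 38.7
position: [518.6, 52.0, 74.0]
eef_rot: [180.0, 0.1, 177.7]
contact_force: [1.3, 0.5, -0.0]
gripper_width: 20.7
```

step_arm([
  [[0,0,0.008],[0,0,0],255],
  [[0,0,0.012],[0,0,0],255],
  [[0,0,0.012],[0,0,0],255],
])

```text
clock: 39.08
position: [519.5, 52.1, 71.7]
eef_rot: [180.0, 0.2, 177.7]
contact_force: [3.6, -0.7, 3.4]
gripper_width: 20.7
```

Nudge +x by ~1.2 mm and continue.

step_arm([
  [[-0.005,0,0.006],[0,0,0],255],
  [[-0.005,0,0.016],[0,0,0],255],
  [[-0.005,0,0.016],[0,0,0],255],
])

```text
clock: 39.45
position: [519.3, 51.9, 66.2]
eef_rot: [180.0, 0.0, 177.7]
contact_force: [3.7, 0.2, -2.6]
gripper_width: 20.5
```

step_arm([
  [[0,0,0.008],[0,0,0],255],
  [[0,0,0.016],[0,0,0],255],
  [[0,0,0.016],[0,0,0],255],
])

```text
clock: 39.83
position: [519.0, 51.8, 62.6]
eef_rot: [-180.0, -0.0, 177.7]
contact_force: [4.3, -0.6, -2.6]
gripper_width: 20.8
```

step_arm([
  [[0,0,0.008],[0,0,0],255],
  [[0,0,0.014],[0,0,0],255],
  [[0,0,0.014],[0,0,0],255],
])

```text
clock: 40.2
position: [520.1, 51.8, 62.4]
eef_rot: [-180.0, 0.2, 177.7]
contact_force: [-1.3, -0.7, 20.8]
gripper_width: 20.8
```

step_arm([
  [[0,0,0.007],[0,0,0],255],
  [[0,0,0.007],[0,0,0],255],
])

```text
clock: 40.45
position: [521.9, 51.8, 62.4]
eef_rot: [180.0, 0.4, 177.7]
contact_force: [-1.3, -1.9, 29.8]
gripper_width: 20.9
```

step_arm([
  [[0,0,-0.02],[0,0,0],255],
  [[0,0,-0.02],[0,0,0],150],
  [[0,0,-0.02],[0,0,0],140],
  [[0,0,-0.02],[0,0,0],140],
  [[0,0,-0.2],[0,0,0],140],
  [[0,0,-0.4],[0,0,0],140],
  [[0,0,-0.6],[0,0,0],140],
  [[0,0,-0.6],[0,0,0],140],
])

```text
clock: 41.45
position: [521.6, 52.2, 211.4]
eef_rot: [179.9, 0.4, 177.7]
contact_force: [0.4, -0.2, -0.8]
gripper_width: 38.6
```

step_arm([
  [[0,0.2,0],[0,0,0],255],
  [[0,0.5,0],[0,0,0],255],
  [[0,0.7,0],[0,0,0],255],
  [[0,1,0],[0,0,0],255],
  [[0,1,0],[0,0,0],255],
  [[0,1,0],[0,0,0],255],
])

```text
clock: 42.2
position: [528.0, 301.8, 205.8]
eef_rot: [-179.9, -0.1, 177.8]
contact_force: [-0.6, 0.2, -0.3]
gripper_width: 0.1
```

```bash
python3 - <<'E'
from h import *
s=ctrl.get_state(); print({k:s[k] for k in("clock","position","eef_rot","q","contact_force","gripper_width")})
it=crop("top",(260,120,400,230),"pics/n1.png",5.5)
isc=imaging.snapshot("scene").copy()
big=cv2.resize(isc[150:290,230:410],None,fx=4.4,fy=4.4,interpolation=cv2.INTER_CUBIC)
for z,col in((16,(255,0,0)),(27,(0,255,0))):
  for (x,y) in ((518,51.8),(516,-10),(511,-133.5)):
    t=np.radians(-2.3);q=box(-22,22,-11,11,22,56)
    Q=np.c_[x+np.cos(t)*q[:,0]-np.sin(t)*q[:,1],y+np.sin(t)*q[:,0]+np.cos(t)*q[:,1]+3,q[:,2]+z]
    uv=(proj(Q,"scene")-[230,150]+.5)*4.4
    cv2.polylines(big,[cv2.convexHull(np.int32(uv.round()))],True,col,1)
cv2.imwrite("pics/n2.png",big[:,:,::-1])
E
```

```text
{'clock': 42.2, 'position': array([528.03490816, 301.79270653, 205.78972248]), 'eef_rot': array([-1.79873851e+02, -1.46992975e-01,  1.77809598e+02]), 'q': array([ 2.97642495e+01,  2.43008862e+01, -2.26458032e-01,  6.56641384e+01,
       -2.92377942e-02,  3.19545388e+01]), 'contact_force': array([-0.62779062,  0.22266412, -0.29931706]), 'gripper_width': 0.06474374441437755}
```

View pics/n1.png

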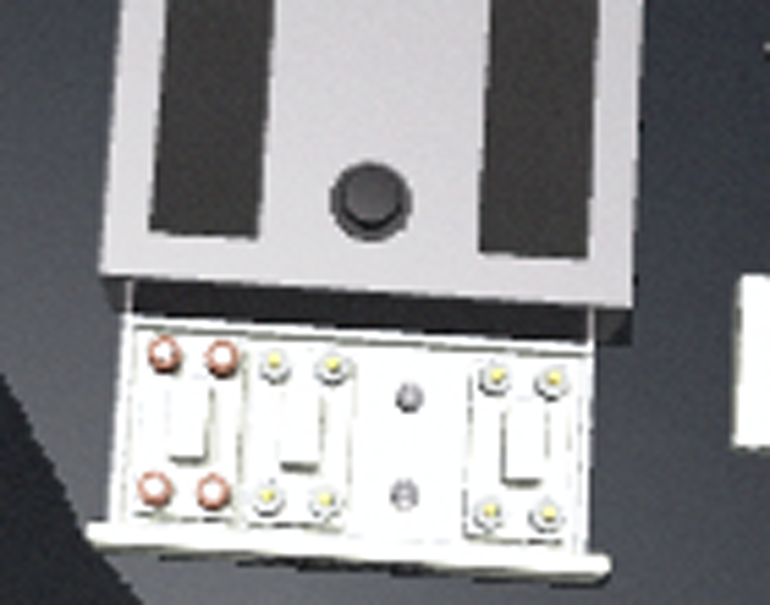

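View pics/n2.png

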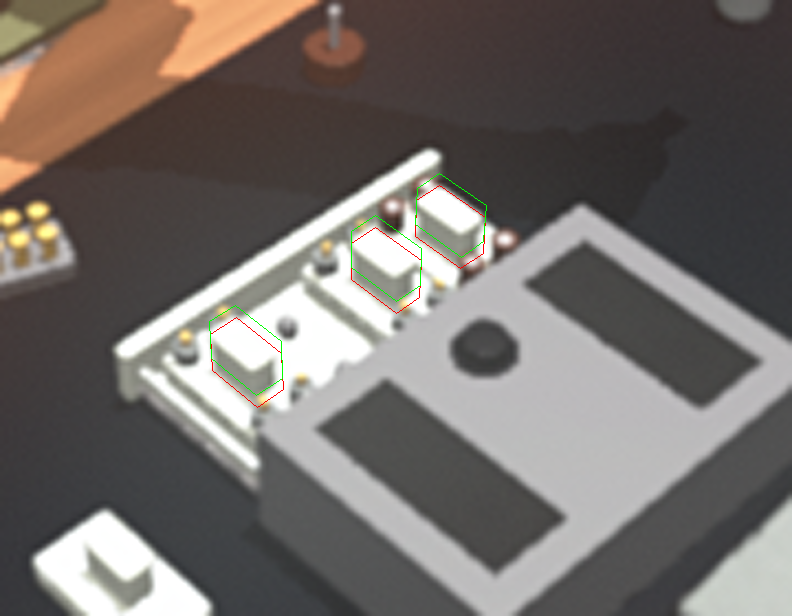

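```bash
python3 - <<'E'
from h import *
for a in tip_of("tray_front","top"):
    uv=np.array(a["point"])*S; print(a["confidence"],unproj(uv,32,"top")[0])
chain([410,-39,130],177.7,2)
E
```

```text
call 1 [ 0.209 -0.687  0.154] az -0.001 rows>= 3
call 2 [ 0.209 -0.687  0.154] az -0.001 rows>= 3
```

step_arm([
  [[0.209,-0.687,0],[0,0,0],255],
  [[0.209,-0.687,0],[0,0,0],255],
  [[0.209,-0.687,0],[0,0,0],255],
  [[0.209,-0.687,0],[0,0,0],255],
])

```text
clock: 42.85
position: [467.4, 127.6, 207.7]
eef_rot: [-179.9, -0.1, 177.3]
contact_force: [0.8, 0.5, 0.4]
gripper_width: 0.2
```

step_arm([
  [[0.209,-0.687,0],[0,0,0],255],
  [[0.209,-0.687,0],[0,0,0],255],
  [[0.209,-0.687,0.1],[0,0,0],255],
  [[0.209,-0.687,0.3],[0,0,0],255],
  [[0.209,-0.687,0.5],[0,0,0],255],
  [[0.209,-0.687,0.6],[0,0,0],255],
  [[0.209,-0.687,0.6],[0,0,0],255],
  [[0.209,-0.687,0.6],[0,0,0],255],
])

```text
clock: 43.85
position: [412.0, -37.5, 58.5]
eef_rot: [-180.0, 0.1, 177.7]
contact_force: [-0.3, -0.0, -0.3]
gripper_width: 0.2
```

```bash
python3 - <<'E'
from h import *
s=ctrl.get_state(); print({k:s[k] for k in("clock","position","eef_rot","contact_force","gripper_width")})
crop("scene",(200,130,380,270),"pics/o1.png",4.4)
print(go([430,-39.5,48],177.7,s))
E
```

```text
{'clock': 43.85, 'position': array([412.03511378, -37.54694777,  58.51346208]), 'eef_rot': array([-1.79996902e+02,  1.04743276e-01,  1.77696183e+02]), 'contact_force': array([-0.33685641, -0.00221851, -0.30532362]), 'gripper_width': 0.2100680670653314}
(array([-0.072 , -0.0049,  0.0422]), array([-0.0001,  0.0023, -0.0001]))
```

View pics/o1.png

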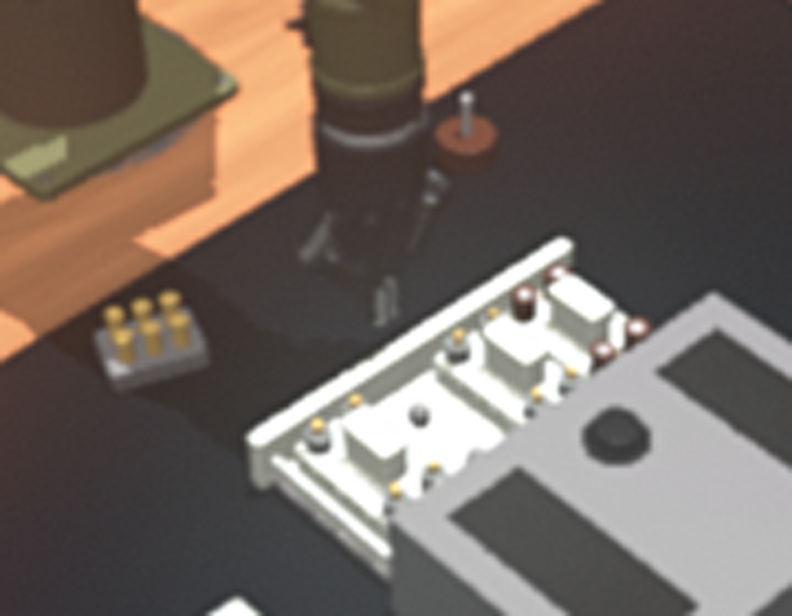

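step_arm([
  [[0,0,0.03],[0,0,0],255],
  [[0,0,0.042],[0,0,0],255],
  [[-0.06,0,0.042],[0,0,0],255],
  [[-0.12,0,0.042],[0,0,0],255],
  [[-0.2,0,0.042],[0,0,0],255],
  [[-0.28,0,0.042],[0,0,0],255],
  [[-0.36,0,0.042],[0,0,0],255],
  [[-0.44,0,0.042],[0,0,0],255],
  [[-0.5,0,0.042],[0,0,0],255],
  [[-0.5,0,0.042],[0,0,0],255],
])

```text
clock: 45.15
position: [536.5, -42.5, 46.7]
eef_rot: [-180.0, -0.1, 177.7]
contact_force: [-4.3, -0.9, 2.4]
gripper_width: 0.1
```

```bash
python3 - <<'E'
from h import *
s=ctrl.get_state(); print({k:s[k] for k in("clock","position","eef_rot","contact_force","gripper_width")})
crop("scene",(230,150,410,290),"pics/o2.png",4.4)
E
```

```text
{'clock': 45.15, 'position': array([536.51977425, -42.46683412,  46.68013286]), 'eef_rot': array([-1.79984137e+02, -6.45762201e-02,  1.77717251e+02]), 'contact_force': array([-4.29473294, -0.85725549,  2.37395629]), 'gripper_width': 0.05880236598914539}
```

View pics/o2.png

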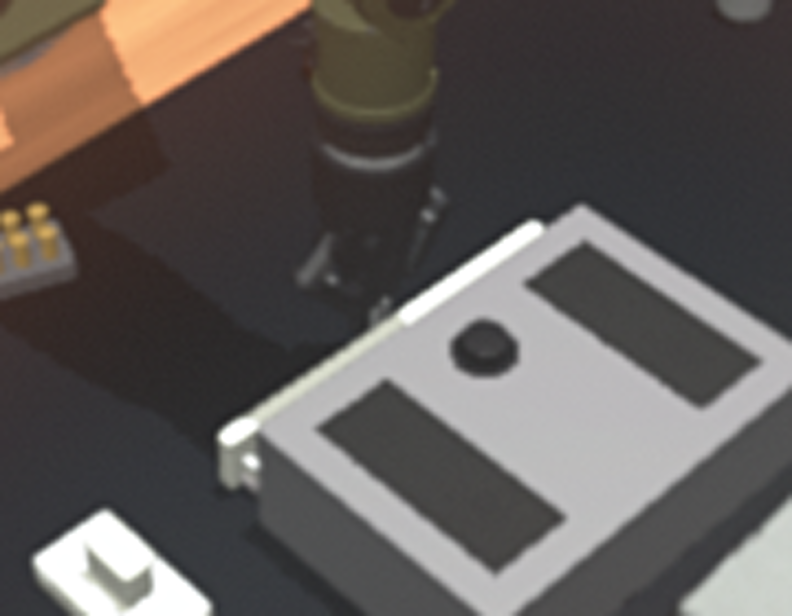

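step_arm([
  [[-0.04,0,-0.006],[0,0,0],255],
  [[-0.08,0,-0.006],[0,0,0],255],
  [[-0.1,0,-0.006],[0,0,0],255],
  [[-0.1,0,-0.006],[0,0,0],255],
])

```text
clock: 45.7
position: [554.7, -43.2, 46.9]
eef_rot: [-180.0, -0.7, 177.7]
contact_force: [-11.5, 1.2, 2.9]
gripper_width: -0.2
```

step_arm([
  [[-0.012,0,0],[0,0,0],255],
  [[-0.024,0,0],[0,0,0],255],
  [[-0.024,0,0],[0,0,0],255],
])

```text
clock: 46.08
position: [563.8, -43.5, 47.1]
eef_rot: [-180.0, -0.3, 177.7]
contact_force: [-5.2, -0.4, -4.0]
gripper_width: 0.1
```

step_arm([
  [[-0.008,0,0],[0,0,0],255],
  [[-0.016,0,0],[0,0,0],255],
  [[-0.016,0,0],[0,0,0],255],
])

```text
clock: 46.45
position: [567.7, -43.7, 47.1]
eef_rot: [-180.0, -0.3, 177.7]
contact_force: [-5.4, 0.2, -3.3]
gripper_width: 0.1
```

step_arm([
  [[-0.008,0,0],[0,0,0],255],
  [[-0.016,0,0],[0,0,0],255],
  [[-0.016,0,0],[0,0,0],255],
])

```text
clock: 46.82
position: [568.4, -43.7, 47.1]
eef_rot: [-180.0, -0.7, 177.7]
contact_force: [-12.5, -0.3, 3.8]
gripper_width: 0.0
```

step_arm([
  [[-0.008,0,0],[0,0,0],255],
  [[-0.014,0,0],[0,0,0],255],
  [[-0.014,0,0],[0,0,0],255],
])

```text
clock: 47.2
position: [568.5, -43.7, 47.1]
eef_rot: [-180.0, -1.0, 177.7]
contact_force: [-18.9, -0.2, 11.5]
gripper_width: -0.0
```

step_arm([
  [[0.03,0,0],[0,0,0],255],
  [[0.06,0,0],[0,0,0],255],
  [[0.12,0,0],[0,0,0],255],
  [[0.3,0,0],[0,0,0],255],
  [[0.4,0,-0.3],[0,0,0],255],
  [[0.4,-0.4,-0.6],[0,0,0],255],
  [[0.4,-1,-0.6],[0,0,0],255],
  [[0.4,-1,-0.6],[0,0,0],255],
  [[0.4,-1,-0.6],[0,0,0],255],
  [[0.4,-1,-0.6],[0,0,0],255],
])

```text
clock: 48.45
position: [470.7, -294.5, 200.9]
eef_rot: [-179.8, 0.4, 177.5]
contact_force: [-0.6, 1.2, 0.1]
gripper_width: 0.0
```

```bash
python3 - <<'E'
from h import *
s=ctrl.get_state(); print({k:s[k] for k in("clock","position","contact_force")})
a=imaging.snapshot("top"); b=imaging.snapshot("scene")
cv2.imwrite("pics/p1.png",a[:,:,::-1]);cv2.imwrite("pics/p2.png",b[:,:,::-1])
crop("top",(260,90,400,200),"pics/p3.png",5.5,a)
E
```

```text
{'clock': 48.45, 'position': array([ 470.72799503, -294.52878914,  200.9119162 ]), 'contact_force': array([-0.60661828,  1.22464608,  0.05203051])}
```

View pics/p3.png

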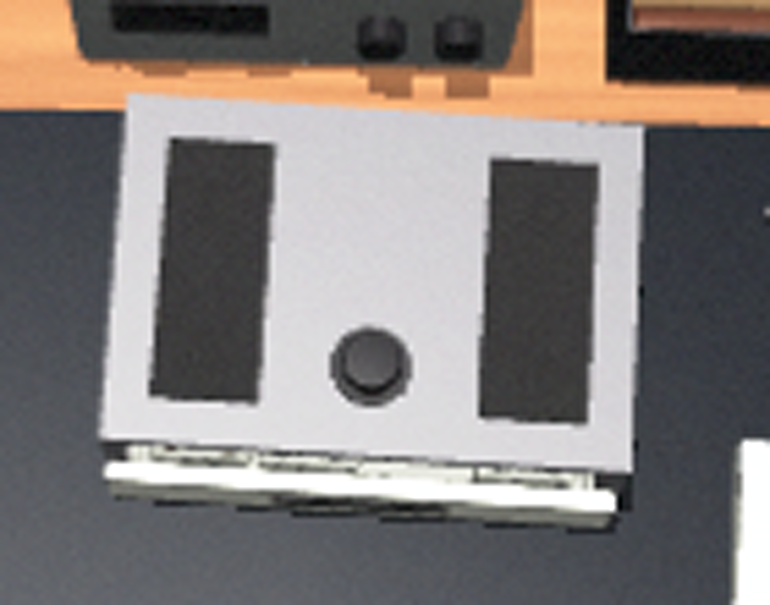

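View pics/p2.png

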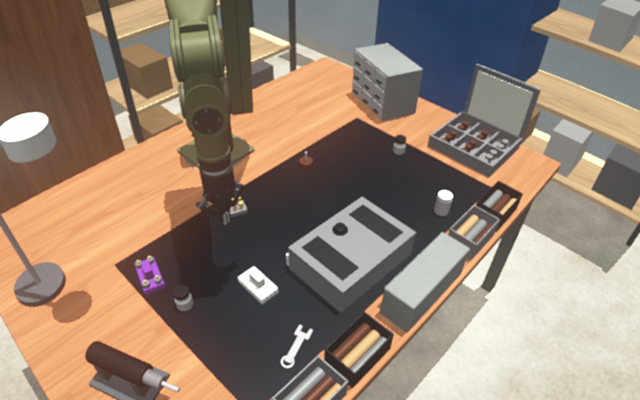

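View pics/p1.png

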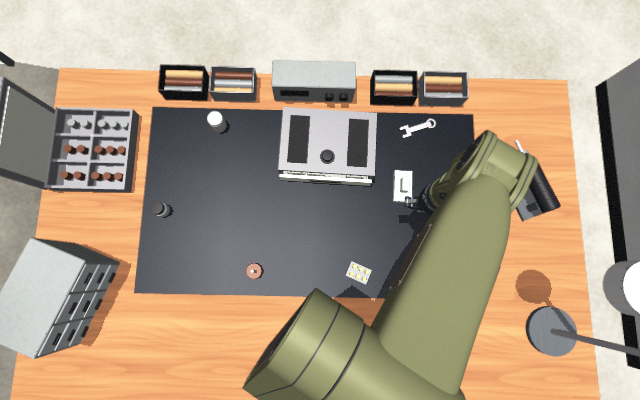

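```bash
python3 - <<'E'
from h import *
a=cv2.imread("pics/top0.png");a=a[160:200,270:390]
b=imaging.snapshot("top")[160:200,270:390,::-1]
f=lambda x:cv2.cvtColor(np.ascontiguousarray(x),cv2.COLOR_BGR2GRAY).astype(np.float32)
print(cv2.phaseCorrelate(f(a),f(b)), abs(f(a)-f(b)).mean())
print(workorder.sign_off())
E
```

```text
((0.00040621698202158996, -0.020360092839176502), 0.9694500986735026) 4.653125
the job is handed in; nothing more can be done
None
```

The job is done and handed in at about 48.5 s on the robot's clock. The sign-off reports no verdict, so the checks below are my own.

- **Empty block:** I pressed the release key and the tray came out. One empty block was there, in bay 2. I pulled it off and stood it on the bench at about (567, -290).
- **Filled blocks:** There were three on the bench, now in bays 3, 1 and 0. I pressed each with 30 to 39 N until it would go no lower, and its height matched the tray floor. Before I closed the tray, camera overlays showed all three at the snapped-down height.
- **Tray:** I pushed it to its stop with about 19 N. After I let go, its outline in the top camera matched the starting shut picture to within 0.02 pixel.
- **Jars and purple look-alike:** I did not approach either jar or the look-alike, and they look unmoved in the last scene picture. In the last top picture the arm hides jar_b and the look-alike.

**What disagreed or went off plan:**
- The two cameras differed by about 3 to 5 mm. I checked them against the empty block's known position and trusted the top camera.
- The brown-cornered block was knocked about 25 mm aside during the run, so I measured it again before gripping it.
- Each block needed a 1 to 2 mm shift toward the cabinet while it was going onto its studs.
- I did not see the grip slacken.

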